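# Load hex couplers into the demagnetiser and crank them under the coil

## Task

Crank the handwheel until the tray of the demagnetiser is fully out at its loading stop, then lift every hex coupler off its peg and lay it in the tray, down on the tray floor. Then crank the loaded tray back in until its middle stands under the middle of the coil hoop, and leave the terminal block and the connector housing where they are.

Things in the scene. Friction and masses are not known exactly. Their poses are not given: they have to be found in the camera images.
- wheel (a joint): handwheel angle in rad, growing clockwise seen from above. Geared rigidly to the tray, 25 mm of travel per rad. 0 (a hard stop): tray fully out for loading; 6.8: tray middle under the coil middle; 8.0: other stop. It starts between 4.5 and 7.9, stays where it is left, takes about 0.1 N m to turn
- wheel_bar (a point): centre of the handwheel's one straight aluminium cross bar (two spokes), on the wheel's upright axis, 115 mm above the cart top. Bar 14 mm wide, 20 mm tall (10 above and below this point), 128 mm long. Can be pinched across the bar at the hub or pushed at bar or rim. x: along the bar to its white dot, z up; turns with the wheel; at angle 0 x is the rig's x
- wheel_rim (a point): centre of the handwheel's black round rim: 136 mm mean diameter, 14 mm thick, 105 mm above the cart top. Beside the bar the wheel is open from 16 mm (hub) to 60 mm off the axis, and free down to the gearbox top, 75 mm above the cart top
- rig: demagnetiser, fixed: dark base plate 240 x 460 x 20 mm, plus a gearbox under the handwheel. Origin under the base plate's middle, z up; y along the tray's travel from loading end (-y) to coil (+y). Handwheel axis at x = -190 mm, y = 0. Black and copper coil hoop (portal) across the track at y = 90 mm: 240 mm wide, 50 thick, top 137 mm up, opening 180 mm wide, underside 108 mm up
- tray_in (a point): centre of the tray's inner floor, 35 mm above the cart top, axes as the rig's. Aluminium tray inside 150 mm (x) by 170 mm (y), rim 13 mm above the floor, walls 4 mm; slides along the rig's y. Four couplers find room two by two, bores along x, at about x = +-36 and y = +-41 mm
- load_mid (a point): point fixed to the rig: where the tray floor's centre is when the tray is fully out for loading
- coil_mid (a point): point fixed to the rig, at the tray floor's height below the middle of the coil hoop: where the tray floor's centre must end
- rack: dark steel peg rack, fixed: base 140 x 360 x 12 mm, cross beam (face at x = 40 mm, top 135 mm up) on two posts at the back, four level steel pegs in a row at y = -132, -44, 44, 132 mm. Origin under the base's middle, z up; pegs point to -x. Each hanging coupler's centre is at about x = -6, z = 115 mm, 10 mm below the peg's axis
- peg (a point): tip of the peg at y = -132 mm, axes as the rack's. Pegs are 10 mm thick, axis 125 mm above the cart top, and run from the beam to x = -50 mm; from there to the tip at x = -58 mm they slant up 8 mm. To come off, a coupler must be raised 9 to 20 mm (13 to 14 is good), then drawn along -x by 90 mm or more
- coupler1: zinc-plated hex coupler, 60 mm long, 44 mm across flats, 51 across corners, hexagonal through-bore 28 mm across flats, 0.3 to 0.5 kg. Origin at its centre, x along the bore, y normal to two flats, z at a corner. Starts hanging with a peg through its bore, x along the peg pointing away from its tip, the two y flats upright at the sides. None if absent (2 to 4 of the four are there)
- coupler2: zinc-plated hex coupler, 60 mm long, 44 mm across flats, 51 across corners, hexagonal through-bore 28 mm across flats, 0.3 to 0.5 kg. Origin at its centre, x along the bore, y normal to two flats, z at a corner. Starts hanging with a peg through its bore, x along the peg pointing away from its tip, the two y flats upright at the sides. None if absent (2 to 4 of the four are there)
- coupler3: zinc-plated hex coupler, 60 mm long, 44 mm across flats, 51 across corners, hexagonal through-bore 28 mm across flats, 0.3 to 0.5 kg. Origin at its centre, x along the bore, y normal to two flats, z at a corner. Starts hanging with a peg through its bore, x along the peg pointing away from its tip, the two y flats upright at the sides. None if absent (2 to 4 of the four are there)
- coupler4: zinc-plated hex coupler, 60 mm long, 44 mm across flats, 51 across corners, hexagonal through-bore 28 mm across flats, 0.3 to 0.5 kg. Origin at its centre, x along the bore, y normal to two flats, z at a corner. Starts hanging with a peg through its bore, x along the peg pointing away from its tip, the two y flats upright at the sides. None if absent (2 to 4 of the four are there)
- terminal_block: bystander: black terminal block 50 x 110 mm, 32 mm high, with three round copper ring terminals on top; loose, origin under its middle; leave it alone
- housing: bystander: black bakelite connector housing 60 x 100 mm, 50 mm high with a round spigot on top; loose, origin under its middle; leave it alone
Things that resemble listed ones, but are neither listed nor needed, are in the scene too. What is shaped like the coupler2 but blue is not meant. What is shaped like the coupler1 but brown is not meant.

How it is judged:
On the way, in this order (a step that is already met when the one before it is completed fails the run):
1. the tray has been cranked fully out to its loading stop (within 10 mm) (value of joint wheel below 0.4 rad), for 0.2 s.
2. with the tray still out, every coupler lies at rest on the tray floor, released (value of joint wheel below 0.4 rad and x of coupler1 in the frame of tray_in between -0.068 and 0.068 m and y of coupler1 in the frame of tray_in between -0.075 and 0.075 m and z of coupler1 in the frame of tray_in between 0.012 and 0.042 m and linear speed of each of coupler1, coupler2, coupler3, coupler4 below 0.03 m/s and contact force between each of coupler1, coupler2, coupler3, coupler4 and the fingers below 0.2 N and x of coupler2 in the frame of tray_in between -0.068 and 0.068 m and y of coupler2 in the frame of tray_in between -0.075 and 0.075 m and z of coupler2 in the frame of tray_in between 0.012 and 0.042 m and x of coupler3 in the frame of tray_in between -0.068 and 0.068 m and y of coupler3 in the frame of tray_in between -0.075 and 0.075 m and z of coupler3 in the frame of tray_in between 0.012 and 0.042 m and x of coupler4 in the frame of tray_in between -0.068 and 0.068 m and y of coupler4 in the frame of tray_in between -0.075 and 0.075 m and z of coupler4 in the frame of tray_in between 0.012 and 0.042 m), for 0.3 s.
3. the loaded tray has been cranked under the coil (x of coupler1 in the frame of tray_in between -0.068 and 0.068 m and y of coupler1 in the frame of tray_in between -0.075 and 0.075 m and z of coupler1 in the frame of tray_in between 0.012 and 0.042 m and linear speed of each of coupler1, coupler2, coupler3, coupler4 below 0.03 m/s and contact force between each of coupler1, coupler2, coupler3, coupler4 and the fingers below 0.2 N and x of coupler2 in the frame of tray_in between -0.068 and 0.068 m and y of coupler2 in the frame of tray_in between -0.075 and 0.075 m and z of coupler2 in the frame of tray_in between 0.012 and 0.042 m and x of coupler3 in the frame of tray_in between -0.068 and 0.068 m and y of coupler3 in the frame of tray_in between -0.075 and 0.075 m and z of coupler3 in the frame of tray_in between 0.012 and 0.042 m and x of coupler4 in the frame of tray_in between -0.068 and 0.068 m and y of coupler4 in the frame of tray_in between -0.075 and 0.075 m and z of coupler4 in the frame of tray_in between 0.012 and 0.042 m and y of tray_in in the frame of coil_mid between -0.006 and 0.006 m), for 0.2 s.
At the end, for the whole second after the job is handed in: every coupler that is there lies (or stands) on the tray floor inside the tray, at rest and released, and the tray's middle is within 6 mm (0.24 rad of wheel) of the coil's middle, wheel at rest (all of step 3 and velocity of joint wheel between -0.05 and 0.05 rad/s); the robot touches nothing.
It fails at once if the terminal block or the connector housing is shifted by more than 25 mm (distance of any of terminal_block, housing from where it was at the start of the episode above 0.025 m).
Of coupler1, coupler2, coupler3, coupler4 only 2 to 4 are there at a start; the rules pass over those that are not, and their reading is None.
At some moment in a run one of coupler1, coupler2, coupler3, coupler4 may be knocked a few centimetres aside while the robot is not near it.
Once in a run the grip may slacken for a moment while it holds something.
It also fails if it takes over 210 s, if anything falls off the work surface, if the arm or the gripper's body presses on something with over 40 N, if the wrist force passes 120 N, or if a joint passes its speed limit or range.

## Robot

A 6-joint arm with a two-finger parallel gripper is mounted at the origin on the work surface. World frame = base frame: x ahead of the robot, y to its left, z up, the work surface at z = 0. Lengths are in m, angles in rad, forces in N, time in s.
With the tool pointing down it reaches from about 0.25 to 0.725 m from the base axis. Payload 4 kg.
Tool frame: the origin (TCP) lies on the centre line of the jaws, within the pads' length; the fingertips stand tip_reach ahead of it and the grasp point (between the pads) lies 5 mm behind it (tip_reach is the distance from the TCP to the fingertips, in m); z points along the fingers, y is the direction in which the jaws open and shut (so a half turn about z gives the same grasp; the last joint's range is limited). The gripper opens to 85 mm and grips with 20 to 120 N. Pads are 22 mm wide; open, the fingers measure 114 mm over their backs; the gripper's body (76 mm by 85 mm) begins 54 mm behind the grasp point. The pads swing forward as they close: fully open they stand 13 mm farther back than shut.
Start: joints at [-1.252, 0.241, 0.005, 1.335, 0, 1.571], TCP at [0.157, -0.475, 0.245] pointing down, gripper open.
Joint ranges: [-2.72, 2.72], [-1.05, 1.87], [-1.09, 1.28], [-1.99, 2.15], [-1.42, 1.44], [-3.14, 3.14]. Speed limits (rad/s): [2.79, 2.79, 3.14, 3.14, 3.14, 3.14].

## Interface

Orientations are given as a unit quaternion [x, y, z, w].
In Python, from workcell import * gives the robot as it stands.
- The arm moves only by the tool arm_command, never from a script. Its arguments are lists of equal length, an entry for each row: "translation": the shift along the tool's x, y, z in cm, a list of three; "turn": the turn about the tool's z in rad; "hand": the closure, from 0 (fully open) to 1 (shut). In form: {"translation": [[x, y, z], ...], "turn": [turn, ...], "hand": [hand, ...]}. A call has 1 to 5 rows; each row is the pose to reach, as a shift and turn from the pose commanded when the call began, along the tool's axes at that moment; what a row does not reach only later rows make up. A row lasts 1/12 s, in which the tool goes at most 41.7 mm and 7.16 degrees, less where a joint would pass 70% of its speed; a pose out of reach is approached as far as the arm can. A call with a gripper value outside its range is refused whole. The fingers move at their own pace and stop on an object; the grip force is fixed at half the most. Time passes only in rows, so rows that repeat a pose let the fingers close. It gives the time, the measured TCP pose, the force and the opening at its end, in the units of the state.
- get_obs(): the state, without advancing time (a new reading comes with each control period).
- camera(name): name is "scene" or "top" or "wrist"; returns (picture, depth): 420x560x3 uint8, red, green, blue; 420x560 float32, m along the optical axis (not along the pixel's ray), 0 where there is no reading.
- camera_info(name): a dict with "mtx" (3x3 intrinsics, pixels), "dist_coeffs" ([k1, k2, p1, p2, k3] as OpenCV has them; the pictures are not rectified), "world_to_cam" (4x4, takes a point from world to camera coordinates). Camera axes: x right, y down, z forward; pixel columns grow to the right and rows downward; lengths in m; the calibration is good to about 2 mm. A picture is of the moment at which its call begins: read the wrist's pose just before it. camera_info takes no time and is no camera call; for the wrist camera it gives the pose at the moment of the call.
- job_done(): hands the job in, once; it reports no verdict.
Trained networks look in the newest picture that a camera, given by its name, has taken for a name from the list of things; names that differ only in an ending like _2 or _b are one class to them, and where a whole thing is asked for, a point or a joint stands for the part that bears it (a point fixed in the world has none). Each returns a list of dicts, best first, with "conf" (0 to 1); they miss things now and then, are a little off and sometimes report something else, mostly with a low value. They report only what shows in the picture. A call takes as long as a camera call. They do not tell look-alikes from the thing itself.
- search_frame(camera, name): "location" ([row, column] in pixels, amid what is visible of it).
- spot_point(camera, name): "location" ([row, column] in pixels: a listed point, or the origin of a listed thing).
The state is a dict: "clock": time; "joint_pos": joint angles; "joint_vel": joint speeds; "tau": joint torques, N m; "eef_pos": TCP position; "tool_rot": TCP orientation; "ft_force": force on the tool from outside, world axes, zero at the start; "ft_torque": the same for the moment, N m; "grip_width": finger opening in m.
Only numpy, scipy, OpenCV 4.12 (cv2) and the standard library are available. Lean on these libraries where they do the work, as an engineer would, in place of code of your own. Each camera call takes 0.05 s, during which the arm holds its last target. There are 200 camera calls.

## Working session

There is one attempt and no reset: what is moved stays moved. The work goes in short steps, Python scripts to look and compute and a tool call to move; the robot and the scene stay as the last step left them, time stands still between calls to the robot, and variables do not carry over. Pictures are saved under pics/ and viewed, about 12 in all and at most 16, crops included, and the job is handed in when it is done.

Besides the shell and the picture viewer there is one more tool, called after ">>>" as name([rows], argument=value, ...), one row to a line, values as JSON. arm_command: Moves the arm, as the interface text tells. Its arguments: {"type":"object","properties":{"translation":{"type":"array","items":{"type":"array","items":{"type":"number"}}},"turn":{"type":"array","items":{"type":"number"}},"hand":{"type":"array","items":{"type":"number"}}},"required":["translation","turn","hand"]}

```bash
mkdir -p pics; ls; cat > h.py <<'E'
from workcell import *
import numpy as np, cv2
from scipy.spatial.transform import Rotation as R
def snap(cam,fn=None):
    im,d=camera(cam)
    if fn: cv2.imwrite('pics/'+fn,im[:,:,::-1])
    np.savez('/tmp/%s.npz'%cam,im=im,d=d,T=camera_info(cam)['world_to_cam'])
    return im,d
def ray(cam,r,c,T=None):
    i=camera_info(cam); T=np.array(i['world_to_cam']) if T is None else T
    u=cv2.undistortPoints(np.array([[[c,r]]],float),np.array(i['mtx']),np.array(i['dist_coeffs'])).ravel()
    Rm=T[:3,:3]; o=-Rm.T@T[:3,3]; return o,Rm.T@np.array([u[0],u[1],1.])
def atz(cam,r,c,z,T=None):
    o,v=ray(cam,r,c,T); return o+v*(z-o[2])/v[2]
def atd(cam,r,c,d,T=None):
    o,v=ray(cam,r,c,T); return o+v*d
def proj(cam,p,T=None):
    i=camera_info(cam); T=np.array(i['world_to_cam']) if T is None else T
    q,_=cv2.projectPoints(np.array(p,float).reshape(-1,3),cv2.Rodrigues(T[:3,:3])[0],T[:3,3],np.array(i['mtx']),np.array(i['dist_coeffs']))
    return q.reshape(-1,2)[:,::-1]
E
python3 - <<'E'
from h import *
np.set_printoptions(precision=4,suppress=True)
print(get_obs())
for c in ('scene','top'):
    snap(c,c+'0.png'); i=camera_info(c); T=np.array(i['world_to_cam']); print(c,-T[:3,:3].T@T[:3,3],T[2,:3])
    for n in ('rig','wheel_bar','wheel_rim','tray_in','rack','peg','coupler1','terminal_block','housing','load_mid','coil_mid'):
        try:
            print(n,[(np.round(x['location']),round(x['conf'],2)) for x in spot_point(c,n)][:6])
        except Exception as e: print(n,e)
E
```

```text
pics
{'clock': 0.0, 'joint_pos': array([-1.252 ,  0.2414,  0.0037,  1.3352, -0.    ,  1.5708]), 'joint_vel': array([-0.0002, -0.0014, -0.0006, -0.0017,  0.0002, -0.0005]), 'tau': array([ -0.0001, -37.2317,  25.2408,   0.0171,  -0.0001,   0.    ]), 'eef_pos': array([ 0.1565, -0.4742,  0.2444]), 'tool_rot': array([ 0.9873,  0.1587, -0.0002, -0.001 ]), 'ft_force': array([-0.4852, -0.1601,  0.1091]), 'ft_torque': array([-0.0475, -0.0036,  0.001 ]), 'grip_width': 0.08534998465175557}
scene [1.3711 0.0499 1.0284] [-0.6577 -0.0706 -0.75  ]
rig [(array([259., 385.]), 0.57)]
wheel_bar [(array([177., 387.]), 0.98)]
wheel_rim [(array([179., 390.]), 0.68)]
tray_in [(array([252., 422.]), 0.9)]
rack [(array([233., 224.]), 0.57)]
peg []
coupler1 [(array([199., 170.]), 0.97), (array([203., 239.]), 0.89), (array([277., 218.]), 0.77), (array([202., 203.]), 0.76), (array([180., 197.]), 0.58)]
terminal_block [(array([209., 313.]), 0.69)]
housing [(array([250., 423.]), 0.71), (array([190., 158.]), 0.66), (array([259., 388.]), 0.56)]
load_mid [(array([245., 360.]), 0.84), (array([204., 204.]), 0.45)]
coil_mid [(array([250., 427.]), 0.61)]
top [ 0.2873 -0.0296  1.2782] [ 0.2055  0.0017 -0.9786]
rig [(array([202., 174.]), 0.95)]
wheel_bar [(array([275., 155.]), 0.76)]
wheel_rim [(array([272., 156.]), 0.84)]
tray_in [(array([200., 134.]), 0.87), (array([216., 362.]), 0.7)]
rack [(array([223., 344.]), 0.82), (array([198., 134.]), 0.51)]
peg [(array([199., 199.]), 0.52), (array([273., 156.]), 0.28)]
coupler1 [(array([156., 339.]), 0.92), (array([215., 328.]), 0.75), (array([215., 400.]), 0.65), (array([287., 387.]), 0.59)]
terminal_block [(array([265., 249.]), 0.97), (array([217., 362.]), 0.39), (array([202., 134.]), 0.19)]
housing [(array([279., 431.]), 0.8), (array([272., 155.]), 0.7)]
load_mid [(array([200., 200.]), 0.74)]
coil_mid [(array([199., 131.]), 0.86), (array([270., 156.]), 0.65)]
```

View pics/scene0.png

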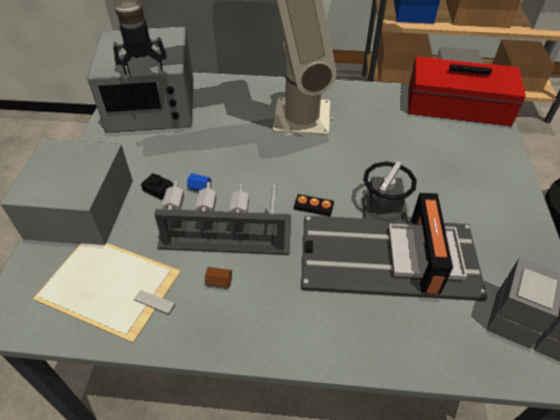

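View pics/top0.png

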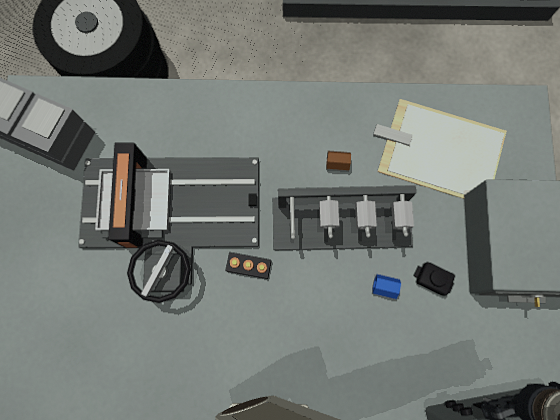

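Top view (up = +x, right = −y): the rig is on the left with its wheel at (270,157). Three zinc couplers hang on pegs at about (215,328), (215,365) and (215,402), and the leftmost peg is empty. The look-alikes are blue (287,387) and brown (160,339). The terminal block is at (265,249) and the housing at (279,433).

```bash
cat >> h.py <<'E'
def cloud(cam):
    f=np.load('/tmp/%s.npz'%cam); d=f['d']; T=f['T']; i=camera_info(cam)
    rr,cc=np.mgrid[0:420,0:560]
    u=cv2.undistortPoints(np.stack([cc,rr],-1).reshape(-1,1,2).astype(float),np.array(i['mtx']),np.array(i['dist_coeffs'])).reshape(420,560,2)
    P=np.dstack([u,np.ones((420,560))])*d[...,None]
    W=(P-T[:3,3])@T[:3,:3]
    W[d==0]=np.nan
    return W,f['im']
E
python3 - <<'E'
from h import *
import workcell
np.set_printoptions(precision=4,suppress=True)
print(getattr(workcell,'tip_reach',None),[n for n in dir(workcell) if not n.startswith('_')])
W,im=cloud('top'); 
def box(r0,r1,c0,c1,z0,z1):
    w=W[r0:r1,c0:c1].reshape(-1,3); return w[(w[:,2]>z0)&(w[:,2]<z1)]
print('table z',np.nanmedian(W[300:330,150:200,2]))
for n,b in dict(base=(140,260,60,268,.012,.028),rackbase=(175,260,268,425,.008,.018),beam=(180,215,268,425,.122,.145),rim=(230,310,115,205,.095,.125),hub=(230,310,115,205,.118,.14),c1=(190,235,315,345,.125,.15),c2=(190,235,350,380,.125,.15),c3=(190,235,386,420,.125,.15),pegempty=(190,245,283,303,.11,.14),coil=(130,260,90,150,.13,.15),tray=(150,240,90,185,.028,.056)).items():
    p=box(*b).astype(np.float32); r=cv2.minAreaRect(p[:,:2]*1000)
    print(n,len(p),'rect',np.round(r[0],1),np.round(r[1],1),round(r[2],1),'med',np.median(p,0),'min',p.min(0),'max',p.max(0))
p=box(230,310,115,205,.095,.135)
A=np.c_[2*p[:,:2],np.ones(len(p))]
m=np.ones(len(p),bool)
for k in range(4):
    s=np.linalg.lstsq(A[m],(p[m,:2]**2).sum(1),rcond=None)[0]; rad=np.sqrt(s[2]+s[0]**2+s[1]**2); e=np.hypot(*(p[:,:2]-s[:2]).T)
    m=abs(e-.068)<.009
print('circle',s[:2],rad,m.sum())
q=p[(e<.05)]; u,sv,vt=np.linalg.svd(q[:,:2]-q[:,:2].mean(0),full_matrices=False); print('bar dir',vt[0],np.degrees(np.arctan2(vt[0,1],vt[0,0])),q.mean(0),q[:,2].max())
big=cv2.resize(im[130:310,70:300],None,fx=3.4,fy=3.3,interpolation=cv2.INTER_CUBIC); cv2.imwrite('pics/rigcrop.png',big[:,:,::-1])
E
```

```text
0.014 ['Unreachable', 'camera', 'camera_info', 'get_obs', 'job_done', 'search_frame', 'spot_point', 'tip_reach']
table z -0.0001678696686368398
base 10271 rect [590.  285.9] [567.9 289. ] 85.5 med [0.5843 0.1921 0.0199] min [0.439  0.0127 0.012 ] max [0.7522 0.5632 0.028 ]
rackbase 4755 rect [ 561.6 -196.2] [216.8 412.7] 2.5 med [ 0.5279 -0.1689  0.0122] min [ 0.4442 -0.3977  0.008 ] max [0.6777 0.0051 0.018 ]
beam 2197 rect [ 573.2 -177.1] [ 73.5 327.1] 1.7 med [ 0.588  -0.2017  0.1341] min [ 0.538  -0.3398  0.122 ] max [ 0.6144 -0.0128  0.1445]
rim 1459 rect [421.  273.1] [188.1 146.3] 23.7 med [0.4032 0.266  0.1108] min [0.3277 0.19   0.0951] max [0.4978 0.3738 0.125 ]
hub 540 rect [436.8 284.9] [173.1 110.5] 30.3 med [0.4305 0.2775 0.1257] min [0.3423 0.2009 0.1182] max [0.4929 0.3677 0.1396]
c1 700 rect [ 544.4 -137. ] [107.9  70. ] 1.4 med [ 0.5522 -0.1343  0.1335] min [ 0.4905 -0.1709  0.1251] max [ 0.5992 -0.1009  0.1441]
c2 682 rect [ 545.9 -220. ] [107.8  70.6] 1.2 med [ 0.5521 -0.2209  0.1338] min [ 0.4921 -0.2543  0.1251] max [ 0.6005 -0.1837  0.1451]
c3 661 rect [ 547.6 -305.8] [107.5  69.9] 1.2 med [ 0.5514 -0.3077  0.1337] min [ 0.494  -0.3398  0.125 ] max [ 0.6019 -0.2698  0.1445]
pegempty 322 rect [538.2 -49.1] [117.2  45.4] 1.7 med [ 0.5762 -0.0474  0.1311] min [ 0.4796 -0.0705  0.1145] max [ 0.5974 -0.0249  0.1399]
coil 2016 rect [589.  358.7] [239.9  51.1] 1.5 med [0.5847 0.3573 0.1352] min [0.4687 0.3305 0.13  ] max [0.7092 0.3863 0.1429]
tray 3304 rect [593.8 350.4] [224.6 242.1] 7.0 med [0.5839 0.3291 0.0356] min [0.483  0.2276 0.028 ] max [0.7083 0.4773 0.0558]
circle [0.4016 0.2634] 0.06669183460431774 1055
bar dir [-0.9076  0.4198] 155.17491106302938 [0.4004 0.2621 0.1196] 0.13133260300152402
```

View pics/rigcrop.png

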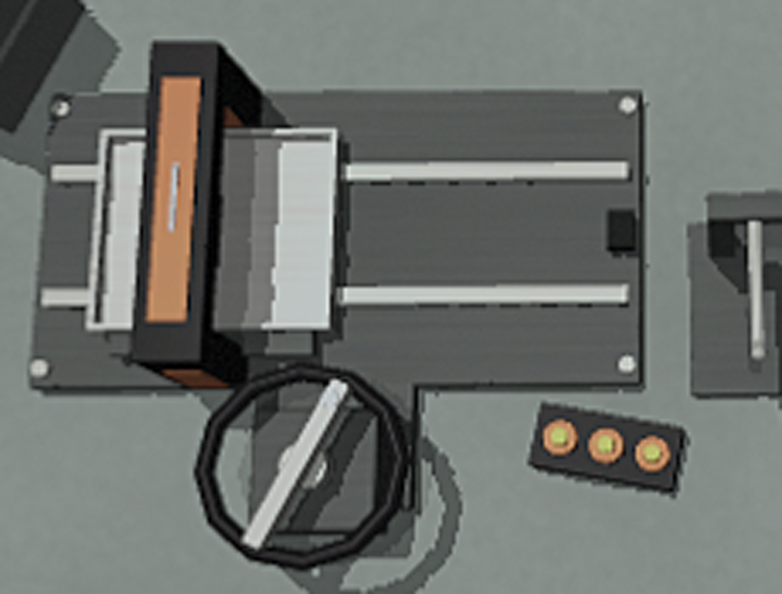

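```bash
cat >> h.py <<'E'
def plan(x,y,z,phi):
    o=get_obs(); p=np.array(o['eef_pos']); m=R.from_quat(o['tool_rot']).as_matrix()
    f=np.degrees(np.arctan2(m[1,0],m[0,0]))
    s=m.T@(np.array([x,y,z])-p)*100; t=-np.radians((phi-f+180)%360-180)
    print('pos',p.round(4),'phi',round(f,2),'q6',round(o['joint_pos'][5],3),'grip',round(o['grip_width'],4),'t',round(o['clock'],2),'F',o['ft_force'].round(1))
    print('shift cm',s.round(2),'turn',round(t,3))
E
python3 - <<'E'
from h import *
W,im=cloud('top')
print(W[262:284,150:172:3,2].round(3))
T=None
for r,c in ((199,169.6),(199,98.5)): print(atz('top',r,c,.048))
plan(.4015,.2636,.20,155.2)
E
```

```text
[[0.075 0.077 0.077 0.124 0.127 0.114 0.077 0.078]
 [0.078 0.072 0.071 0.126 0.125 0.108 0.073 0.074]
 [0.072 0.07  0.076 0.129 0.124 0.072 0.077 0.074]
 [0.072 0.073 0.124 0.126 0.125 0.075 0.074 0.074]
 [0.076 0.073 0.128 0.129 0.121 0.089 0.075 0.074]
 [0.079 0.107 0.123 0.122 0.122 0.102 0.074 0.075]
 [0.077 0.106 0.122 0.123 0.112 0.099 0.074 0.074]
 [0.076 0.105 0.124 0.127 0.109 0.103 0.073 0.075]
 [0.077 0.105 0.123 0.122 0.107 0.105 0.074 0.071]
 [0.076 0.123 0.123 0.124 0.103 0.107 0.074 0.071]
 [0.073 0.126 0.126 0.122 0.105 0.105 0.074 0.073]
 [0.077 0.125 0.127 0.112 0.105 0.105 0.074 0.074]
 [0.075 0.123 0.128 0.11  0.101 0.098 0.071 0.075]
 [0.076 0.124 0.123 0.106 0.105 0.093 0.072 0.075]
 [0.123 0.127 0.122 0.104 0.103 0.085 0.079 0.074]
 [0.126 0.126 0.124 0.104 0.092 0.076 0.075 0.072]
 [0.123 0.125 0.118 0.076 0.075 0.076 0.073 0.073]
 [0.125 0.127 0.115 0.077 0.072 0.075 0.077 0.078]
 [0.124 0.126 0.108 0.073 0.077 0.079 0.073 0.075]
 [0.126 0.127 0.073 0.077 0.075 0.076 0.077 0.072]
 [0.127 0.125 0.071 0.072 0.073 0.074 0.078 0.07 ]
 [0.127 0.119 0.072 0.076 0.073 0.073 0.072 0.076]]
[0.58873668 0.26377674 0.048     ]
[0.58497504 0.4439112  0.048     ]
pos [ 0.1567 -0.4748  0.2453] phi 18.27 q6 1.571 grip 0.0853 t 1.2 F [-0.4  0.1  0.3]
shift cm [ 46.39 -62.45   4.53] turn -2.39
```

```bash
cat >> h.py <<'E'
def path(*wps,vmax=38,wmax=.12):
    """waypoints (x,y,z,phi deg continuous); prints calls of 5 rows"""
    o=get_obs(); p=np.array(o['eef_pos']); m=R.from_quat(o['tool_rot']).as_matrix()
    f=np.degrees(np.arctan2(m[1,0],m[0,0])); rows=[]; a=np.r_[p,f]
    for w in wps:
        w=np.array(w,float); d=w-a; n=int(np.ceil(max(np.linalg.norm(d[:3])*1000/vmax,abs(np.radians(d[3]))/wmax,1)))
        rows+=[a+d*k/n for k in range(1,n+1)]; a=w
    s=np.r_[p,f]
    for i in range(0,len(rows),5):
        c=np.radians(s[3]); X=np.array([np.cos(c),np.sin(c),0]);Y=np.array([np.sin(c),-np.cos(c),0])
        ch=rows[i:i+5]
        print([[round(float((r[:3]-s[:3])@X*100),1),round(float((r[:3]-s[:3])@Y*100),1),round(float(s[2]-r[2])*100,1)] for r in ch],[round(float(-np.radians(r[3]-s[3])),2) for r in ch])
        s=ch[-1]
E
python3 -c "
from h import *
path((.4015,.2636,.2,155.2))"
```

```text
[[2.2, -3.0, 0.2], [4.4, -5.9, 0.4], [6.6, -8.9, 0.6], [8.8, -11.9, 0.9], [11.0, -14.9, 1.1]] [-0.11, -0.23, -0.34, -0.46, -0.57]
[[3.5, -1.3, 0.2], [6.9, -2.6, 0.4], [10.4, -3.9, 0.6], [13.9, -5.3, 0.9], [17.3, -6.6, 1.1]] [-0.11, -0.23, -0.34, -0.46, -0.57]
[[3.6, 0.8, 0.2], [7.3, 1.5, 0.4], [10.9, 2.3, 0.6], [14.5, 3.0, 0.9], [18.1, 3.8, 1.1]] [-0.11, -0.23, -0.34, -0.46, -0.57]
[[2.6, 2.6, 0.2], [5.3, 5.2, 0.4], [7.9, 7.8, 0.6], [10.6, 10.4, 0.9], [13.2, 13.0, 1.1]] [-0.11, -0.23, -0.34, -0.46, -0.57]
[[0.8, 3.6, 0.2]] [-0.11]
```

>>> arm_command([
  [2.2,-3,0.2],
  [4.4,-5.9,0.4],
  [6.6,-8.9,0.6],
  [8.8,-11.9,0.9],
  [11,-14.9,1.1],
], turn=[-0.11,-0.23,-0.34,-0.46,-0.57], hand=[0.5,0.5,0.5,0.5,0.5])

```text
clock: 1.62
eef_pos: [0.2145, -0.2972, 0.234]
tool_rot: [0.902, 0.432, 0.0, 0.0]
ft_force: [0.8, 0.4, -0.0]
grip_width: 0.0423
```

>>> arm_command([
  [3.5,-1.3,0.2],
  [6.9,-2.6,0.4],
  [10.4,-3.9,0.6],
  [13.9,-5.3,0.9],
  [17.3,-6.6,1.1],
], turn=[-0.11,-0.23,-0.34,-0.46,-0.57], hand=[0.5,0.5,0.5,0.5,0.5])

```text
clock: 2.03
eef_pos: [0.2723, -0.1213, 0.2234]
tool_rot: [0.744, 0.668, 0.0, 0.001]
ft_force: [1.4, 0.5, 0.0]
grip_width: 0.0426
```

>>> arm_command([
  [3.6,0.8,0.2],
  [7.3,1.5,0.4],
  [10.9,2.3,0.6],
  [14.5,3,0.9],
  [18.1,3.8,1.1],
], turn=[-0.11,-0.23,-0.34,-0.46,-0.57], hand=[0.5,0.5,0.5,0.5,0.5])

```text
clock: 2.45
eef_pos: [0.3303, 0.0547, 0.2125]
tool_rot: [0.525, 0.851, 0.0, 0.001]
ft_force: [0.9, -1.3, -1.2]
grip_width: 0.0427
```

>>> arm_command([
  [2.6,2.6,0.2],
  [5.3,5.2,0.4],
  [7.9,7.8,0.6],
  [10.6,10.4,0.9],
  [13.2,13,1.1],
], turn=[-0.11,-0.23,-0.34,-0.46,-0.57], hand=[0.5,0.5,0.5,0.5,0.5])

```text
clock: 2.87
eef_pos: [0.3886, 0.2307, 0.2012]
tool_rot: [0.265, 0.964, 0.0, 0.0]
ft_force: [-0.5, -0.4, 0.1]
grip_width: 0.0429
```

>>> arm_command([
  [0.8,3.6,0.2],
  [0.8,3.6,0.2],
], turn=[-0.11,-0.11], hand=[0.5,0.5])

```text
clock: 3.03
eef_pos: [0.4022, 0.2692, 0.1985]
tool_rot: [0.211, 0.978, 0.002, 0.0]
ft_force: [1.2, 0.0, 0.2]
grip_width: 0.0424
```

```bash
python3 - <<'E'
from h import *
plan(.4015,.2636,.122,155.2)
f=get_obs()
im,d=snap('wrist','w1.png'); T=np.array(np.load('/tmp/wrist.npz')['T'])
for n in('wheel_bar','wheel_rim'):
    for x in spot_point('wrist',n)[:2]: print(n,x['location'],x['conf'],atz('wrist',*x['location'],.125 if n=='wheel_bar' else .112,T))
W,_=cloud('wrist'); w=W.reshape(-1,3); w=w[(np.hypot(w[:,0]-.4015,w[:,1]-.2636)<.08)]
b=w[(w[:,2]>.118)&(w[:,2]<.132)]; print(len(b),b.mean(0),cv2.minAreaRect(b[:,:2].astype(np.float32)*1000))
E
```

```text
pos [0.4022 0.2692 0.1985] phi 155.67 q6 1.013 grip 0.0424 t 3.03 F [1.2 0.  0.2]
shift cm [-0.16 -0.57  7.64] turn 0.008
wheel_bar [222.5, 277.3] 0.93 [0.39719569 0.26415651 0.125     ]
wheel_rim [218.4, 278.1] 0.6 [0.39922631 0.26365806 0.112     ]
3461 [0.39445093 0.2654912  0.12507896] ((400.503173828125, 262.6886901855469), (13.97921371459961, 127.6163330078125), 64.99583435058594)
```

View pics/w1.png

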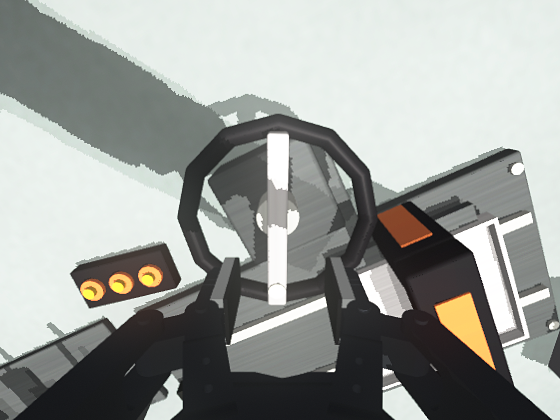

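Wrist view: the white bar runs vertically at about column 277, with its hub at (218,277), and the fingers straddle it. The depth rectangle is 14×128 mm, centred at (0.4005, 0.2627).

>>> arm_command([
  [0,0,1],
  [0,0,1],
], turn=[0,0], hand=[0.5,0.5])

```text
clock: 3.35
eef_pos: [0.3991, 0.2617, 0.1883]
tool_rot: [0.216, 0.976, -0.001, -0.001]
ft_force: [-0.9, -0.3, 0.2]
grip_width: 0.0427
```

```bash
python3 -c "
from h import *
plan(.4007,.263,.122,155.1)"
```

```text
pos [0.3991 0.2617 0.1883] phi 155.09 q6 1.015 grip 0.0427 t 3.35 F [-0.9 -0.3  0.2]
shift cm [-0.1   0.2   6.63] turn -0.0
```

>>> arm_command([
  [0,0.1,2],
  [0,0.1,4],
  [0,0.1,5.5],
  [0,0.1,6.6],
  [0,0.1,6.6],
], turn=[0,0,0,0,0], hand=[0.5,0.5,0.5,0.5,0.5])

```text
clock: 3.77
eef_pos: [0.399, 0.2621, 0.1217]
tool_rot: [0.216, 0.976, -0.002, -0.002]
ft_force: [0.3, -0.1, -0.1]
grip_width: 0.0429
```

>>> arm_command([
  [0,0,0],
  [0,0,0],
  [0,0,0],
  [0,0,0],
], turn=[0,0,0,0], hand=[1,1,1,1])

```text
clock: 4.1
eef_pos: [0.4019, 0.2656, 0.125]
tool_rot: [0.215, 0.977, 0.002, 0.001]
ft_force: [0.8, 3.1, 2.7]
grip_width: 0.0122
```

```bash
python3 -c "
from h import *
plan(.4007,.263,.122,155.1)"
```

```text
pos [0.4019 0.2656 0.125 ] phi 155.19 q6 1.016 grip 0.0122 t 4.1 F [0.8 3.1 2.7]
shift cm [ 0.   -0.29  0.29] turn 0.002
```

>>> arm_command([
  [0,0,0],
  [0,0,0],
  [0,0,0],
  [0,0,0],
  [0,0,0],
], turn=[-0.06,-0.18,-0.3,-0.42,-0.54], hand=[1,1,1,1,1])

```text
clock: 4.52
eef_pos: [0.4019, 0.2655, 0.1249]
tool_rot: [-0.056, 0.998, 0.001, 0.002]
ft_force: [0.7, 2.3, 2.5]
grip_width: 0.0122
```

```bash
python3 -c "
from h import *
plan(.4007,.263,.122,155.1);print(get_obs()['ft_torque'])
snap('top')
W,im=cloud('top'); w=W[150:245,90:200].reshape(-1,3); w=w[(w[:,2]>.043)&(w[:,2]<.053)]; print(w[:,1].min(),w[:,1].max())"
```

```text
pos [0.4019 0.2655 0.1249] phi -173.53 q6 0.471 grip 0.0122 t 4.52 F [0.7 2.3 2.5]
shift cm [ 0.15 -0.24  0.29] turn 0.548
[ 0.41006305 -0.10708267 -0.12622409]
0.2528985121076559 0.43528368045286847
```

>>> arm_command([
  [0,0,0],
  [0,0,0],
  [0,0,0],
  [0,0,0],
  [0,0,0],
], turn=[-0.12,-0.24,-0.36,-0.48,-0.6], hand=[1,1,1,1,1])

```text
clock: 4.98
eef_pos: [0.402, 0.2655, 0.1249]
tool_rot: [-0.348, 0.938, 0.001, 0.002]
ft_force: [0.4, 2.7, 5.0]
grip_width: 0.0126
```

>>> arm_command([
  [0,0,0],
  [0,0,0],
  [0,0,0],
  [0,0,0],
  [0,0,0],
], turn=[-0.12,-0.24,-0.36,-0.48,-0.6], hand=[1,1,1,1,1])

```text
clock: 5.4
eef_pos: [0.402, 0.2655, 0.1249]
tool_rot: [-0.609, 0.793, -0.0, 0.002]
ft_force: [0.8, 2.1, 3.7]
grip_width: 0.0129
```

>>> arm_command([
  [0,0,0],
  [0,0,0],
  [0,0,0],
  [0,0,0],
  [0,0,0],
], turn=[-0.12,-0.24,-0.36,-0.48,-0.6], hand=[1,1,1,1,1])

```text
clock: 5.82
eef_pos: [0.4021, 0.2655, 0.1249]
tool_rot: [0.816, -0.577, 0.001, -0.002]
ft_force: [1.0, 2.7, 3.8]
grip_width: 0.0123
```

>>> arm_command([
  [0,0,0],
  [0,0,0],
  [0,0,0],
  [0,0,0],
  [0,0,0],
], turn=[-0.12,-0.24,-0.36,-0.48,-0.6], hand=[1,1,1,1,1])

```text
clock: 6.23
eef_pos: [0.4021, 0.2655, 0.125]
tool_rot: [0.951, -0.31, 0.001, -0.002]
ft_force: [1.1, 3.0, 4.0]
grip_width: 0.0121
```

>>> arm_command([
  [0,0,0],
  [0,0,0],
  [0,0,0],
  [0,0,0],
  [0,0,0],
], turn=[-0.12,-0.24,-0.36,-0.48,-0.6], hand=[1,1,1,1,1])

```text
clock: 6.65
eef_pos: [0.4022, 0.2656, 0.125]
tool_rot: [1.0, -0.016, 0.002, -0.001]
ft_force: [1.7, 1.8, 4.1]
grip_width: 0.0123
```

>>> arm_command([
  [0,0,0],
  [0,0,0],
  [0,0,0],
  [0,0,0],
], turn=[-0.1,-0.2,-0.3,-0.3], hand=[1,1,1,1])

```text
clock: 6.98
eef_pos: [0.4021, 0.2656, 0.1249]
tool_rot: [0.991, 0.132, 0.002, -0.001]
ft_force: [1.0, 3.6, 5.9]
grip_width: 0.0126
```

```bash
cat >> h.py <<'E'
def tray():
    snap('top')
    W,im=cloud('top'); w=W[150:245,60:262].reshape(-1,3); w=w[(w[:,2]>.043)&(w[:,2]<.053)&(w[:,0]>.51)&(w[:,0]<.66)]; print('tray y',np.percentile(w[:,1],[.5,99.5]))
E
python3 -c "
from h import *
plan(.4007,.263,.122,155.1);tray()"
```

```text
pos [0.4021 0.2656 0.1249] phi 15.2 q6 -2.823 grip 0.0126 t 6.98 F [1.  3.6 5.9]
shift cm [-0.21  0.21  0.29] turn -2.442
tray y [0.17166426 0.3523373 ]
```

>>> arm_command([
  [0,0,0],
  [0,0,0],
  [0,0,-1],
  [0,0,-3],
  [0,0,-3.5],
], turn=[0,0,0,0,0], hand=[0.5,0.5,0.5,0.5,0.5])

```text
clock: 7.45
eef_pos: [0.4009, 0.2643, 0.1597]
tool_rot: [0.991, 0.131, 0.0, 0.0]
ft_force: [0.5, 0.3, -0.2]
grip_width: 0.0426
```

>>> arm_command([
  [0,0,0],
  [0,0,0],
  [0,0,0],
  [0,0,0],
  [0,0,0],
], turn=[0.12,0.24,0.36,0.48,0.6], hand=[0.5,0.5,0.5,0.5,0.5])

```text
clock: 7.87
eef_pos: [0.4001, 0.2638, 0.1575]
tool_rot: [0.985, -0.17, -0.001, 0.001]
ft_force: [-0.9, -0.9, 0.2]
grip_width: 0.0427
```

>>> arm_command([
  [0,0,0],
  [0,0,0],
  [0,0,0],
  [0,0,0],
  [0,0,0],
], turn=[0.12,0.24,0.36,0.48,0.6], hand=[0.5,0.5,0.5,0.5,0.5])

```text
clock: 8.28
eef_pos: [0.4001, 0.2638, 0.1575]
tool_rot: [0.891, -0.454, -0.0, 0.001]
ft_force: [0.3, 0.5, -0.4]
grip_width: 0.0426
```

>>> arm_command([
  [0,0,0],
  [0,0,0],
  [0,0,0],
  [0,0,0],
  [0,0,0],
], turn=[0.12,0.24,0.36,0.48,0.6], hand=[0.5,0.5,0.5,0.5,0.5])

```text
clock: 8.7
eef_pos: [0.4001, 0.2638, 0.1575]
tool_rot: [0.717, -0.697, 0.0, 0.001]
ft_force: [-0.6, 0.1, 1.0]
grip_width: 0.0427
```

>>> arm_command([
  [0,0,0],
  [0,0,0],
  [0,0,0],
  [0,0,0],
  [0,0,0],
], turn=[0.12,0.24,0.36,0.48,0.6], hand=[0.5,0.5,0.5,0.5,0.5])

```text
clock: 9.12
eef_pos: [0.4001, 0.2638, 0.1575]
tool_rot: [-0.479, 0.878, -0.0, -0.001]
ft_force: [0.5, -0.2, 0.9]
grip_width: 0.043
```

>>> arm_command([
  [0,0,0],
  [0,0,0],
  [0,0,0],
  [0,0,0],
  [0,0,0],
], turn=[0.12,0.24,0.36,0.48,0.6], hand=[0.5,0.5,0.5,0.5,0.5])

```text
clock: 9.53
eef_pos: [0.4001, 0.2638, 0.1575]
tool_rot: [-0.198, 0.98, -0.001, -0.001]
ft_force: [0.8, -0.9, 0.1]
grip_width: 0.0426
```

>>> arm_command([
  [0,0,0],
  [0,0,0],
  [0,0,0],
], turn=[0.07,0.14,0.14], hand=[0.5,0.5,0.5])

```text
clock: 9.78
eef_pos: [0.4001, 0.2638, 0.1575]
tool_rot: [-0.132, 0.991, -0.001, -0.001]
ft_force: [0.1, 0.7, -1.0]
grip_width: 0.0426
```

```bash
python3 -c "
from h import *
plan(.4007,.263,.122,195.2);tray()"
```

```text
pos [0.4001 0.2638 0.1575] phi -164.84 q6 0.319 grip 0.0426 t 9.78 F [ 0.1  0.7 -1. ]
shift cm [-0.04 -0.09  3.55] turn -0.001
tray y [0.13692232 0.35214044]
```

```bash
cat >> h.py <<'E'
def bar():
    snap('wrist'); W,_=cloud('wrist'); w=W.reshape(-1,3); w=w[(np.hypot(w[:,0]-.4015,w[:,1]-.2636)<.08)]
    b=w[(w[:,2]>.119)&(w[:,2]<.131)].astype(np.float32); print(len(b),cv2.minAreaRect(b[:,:2]*1000))
E
python3 -c "
from h import *
bar();tray()
cv2.imwrite('pics/t2.png',cv2.resize(np.load('/tmp/top.npz')['im'][130:310,70:300,::-1],None,fx=3,fy=3))"
```

```text
4979 ((401.74102783203125, 265.74224853515625), (127.49337768554688, 14.059354782104492), 15.146858215332031)
tray y [0.17209489 0.35145186]
```

View pics/t2.png

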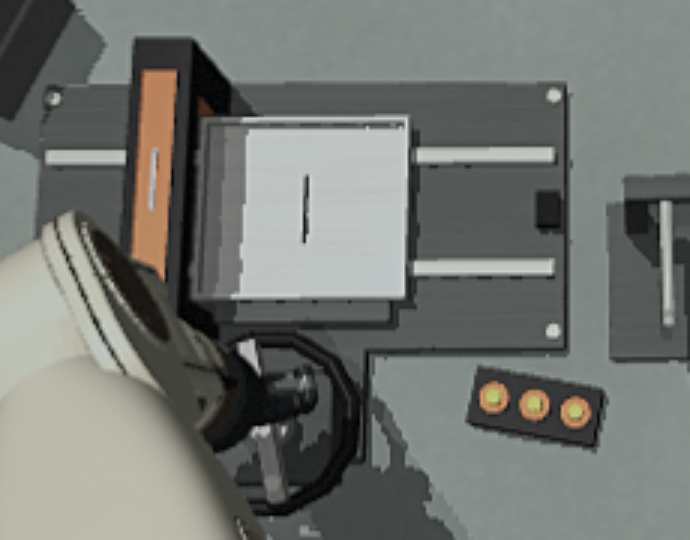

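>>> arm_command([
  [-0.2,0.1,1.5],
  [-0.2,0.1,3],
  [-0.2,0.1,3.5],
  [-0.2,0.1,3.5],
], turn=[0,0,0,0], hand=[0.5,0.5,0.5,0.5])

```text
clock: 10.27
eef_pos: [0.4011, 0.2651, 0.1218]
tool_rot: [-0.133, 0.991, -0.001, -0.002]
ft_force: [-0.2, -0.6, 1.2]
grip_width: 0.0429
```

>>> arm_command([
  [0,0,0],
  [0,0,0],
  [0,0,0],
  [0,0,0],
], turn=[0,0,0,0], hand=[1,1,1,1])

```text
clock: 10.6
eef_pos: [0.4029, 0.2659, 0.1243]
tool_rot: [-0.133, 0.991, -0.0, 0.001]
ft_force: [-0.7, -2.0, 3.8]
grip_width: 0.0124
```

>>> arm_command([
  [0,0,0],
  [0,0,0],
  [0,0,0],
  [0,0,0],
  [0,0,0],
], turn=[-0.12,-0.24,-0.36,-0.48,-0.6], hand=[1,1,1,1,1])

```text
clock: 11.02
eef_pos: [0.4026, 0.2663, 0.1243]
tool_rot: [-0.423, 0.906, 0.0, 0.001]
ft_force: [-2.1, -0.6, 4.1]
grip_width: 0.0122
```

>>> arm_command([
  [0,0,0],
  [0,0,0],
  [0,0,0],
  [0,0,0],
  [0,0,0],
], turn=[-0.12,-0.24,-0.36,-0.48,-0.6], hand=[1,1,1,1,1])

```text
clock: 11.43
eef_pos: [0.4022, 0.2665, 0.1243]
tool_rot: [-0.672, 0.741, 0.001, 0.001]
ft_force: [-3.2, 0.5, 5.0]
grip_width: 0.012
```

>>> arm_command([
  [0,0,0],
  [0,0,0],
  [0,0,0],
  [0,0,0],
  [0,0,0],
], turn=[-0.12,-0.24,-0.36,-0.48,-0.6], hand=[1,1,1,1,1])

```text
clock: 11.85
eef_pos: [0.4017, 0.2664, 0.1243]
tool_rot: [0.861, -0.509, -0.001, -0.0]
ft_force: [-3.9, -1.0, 5.5]
grip_width: 0.0124
```

>>> arm_command([
  [0,0,0],
  [0,0,0],
  [0,0,0],
  [0,0,0],
  [0,0,0],
], turn=[-0.12,-0.24,-0.36,-0.48,-0.6], hand=[1,1,1,1,1])

```text
clock: 12.27
eef_pos: [0.4013, 0.266, 0.1243]
tool_rot: [0.973, -0.232, -0.001, -0.0]
ft_force: [-4.0, -0.8, 7.9]
grip_width: 0.0125
```

>>> arm_command([
  [0,0,0],
  [0,0,0],
  [0,0,0],
  [0,0,0],
  [0,0,0],
], turn=[-0.12,-0.24,-0.36,-0.42,-0.42], hand=[1,1,1,1,1])

```text
clock: 12.68
eef_pos: [0.4012, 0.2657, 0.1243]
tool_rot: [1.0, -0.026, -0.001, -0.0]
ft_force: [-4.8, -1.9, 7.4]
grip_width: 0.0125
```

```bash
python3 -c "
from h import *
plan(.4007,.263,.122,1.5);tray();print(get_obs()['ft_torque'])"
```

```text
pos [0.4012 0.2657 0.1243] phi -2.96 q6 -2.506 grip 0.0125 t 12.68 F [-4.8 -1.9  7.4]
shift cm [-0.03  0.27  0.23] turn -0.078
tray y [0.10165611 0.28188953]
[-0.50447739  0.99827723  0.08221354]
```

>>> arm_command([
  [0,0,0],
  [0,0,0],
  [0,0,-2],
  [0,0,-5],
  [0,0,-9],
], turn=[0,0,0,0,0], hand=[0.5,0.5,0.5,0.5,0.5])

```text
clock: 13.15
eef_pos: [0.4009, 0.265, 0.2119]
tool_rot: [1.0, -0.027, -0.002, 0.002]
ft_force: [1.0, 1.0, -0.7]
grip_width: 0.0425
```

```bash
python3 -c "
from h import *
plan(.4007,.263,.122,1.5)
path((.48,-.08,.27,-179))"
```

```text
pos [0.4009 0.265  0.2119] phi -3.12 q6 -2.503 grip 0.0425 t 13.15 F [ 1.   1.  -0.7]
shift cm [0.03 0.17 8.99] turn -0.081
[[0.4, 1.3, -0.2], [0.8, 2.6, -0.4], [1.1, 3.9, -0.7], [1.5, 5.2, -0.9], [1.9, 6.5, -1.1]] [0.12, 0.24, 0.35, 0.47, 0.59]
[[1.0, 0.9, -0.2], [2.1, 1.8, -0.4], [3.1, 2.6, -0.7], [4.2, 3.5, -0.9], [5.2, 4.4, -1.1]] [0.12, 0.24, 0.35, 0.47, 0.59]
[[1.4, 0.2, -0.2], [2.7, 0.3, -0.4], [4.1, 0.5, -0.7], [5.4, 0.6, -0.9], [6.8, 0.8, -1.1]] [0.12, 0.24, 0.35, 0.47, 0.59]
[[1.2, -0.6, -0.2], [2.4, -1.3, -0.4], [3.6, -1.9, -0.7], [4.8, -2.5, -0.9], [6.0, -3.1, -1.1]] [0.12, 0.24, 0.35, 0.47, 0.59]
[[0.7, -1.2, -0.2], [1.3, -2.4, -0.4], [2.0, -3.6, -0.7], [2.6, -4.8, -0.9], [3.3, -6.0, -1.1]] [0.12, 0.24, 0.35, 0.47, 0.59]
[[-0.1, -1.4, -0.2]] [0.12]
```

>>> arm_command([
  [0.4,1.3,-0.2],
  [0.8,2.6,-0.4],
  [1.1,3.9,-0.7],
  [1.5,5.2,-0.9],
  [1.9,6.5,-1.1],
], turn=[0.12,0.24,0.35,0.47,0.59], hand=[0.3,0.3,0.3,0.3,0.3])

```text
clock: 13.57
eef_pos: [0.4183, 0.1997, 0.2248]
tool_rot: [0.948, -0.319, 0.0, -0.001]
ft_force: [-0.5, 0.3, 0.2]
grip_width: 0.0599
```

>>> arm_command([
  [1,0.9,-0.2],
  [2.1,1.8,-0.4],
  [3.1,2.6,-0.7],
  [4.2,3.5,-0.9],
  [5.2,4.4,-1.1],
], turn=[0.12,0.24,0.35,0.47,0.59], hand=[0.3,0.3,0.3,0.3,0.3])

```text
clock: 13.98
eef_pos: [0.4336, 0.1331, 0.2356]
tool_rot: [0.814, -0.581, 0.0, -0.001]
ft_force: [1.3, 0.4, -0.3]
grip_width: 0.0598
```

>>> arm_command([
  [1.4,0.2,-0.2],
  [2.7,0.3,-0.4],
  [4.1,0.5,-0.7],
  [5.4,0.6,-0.9],
  [6.8,0.8,-1.1],
], turn=[0.12,0.24,0.35,0.47,0.59], hand=[0.3,0.3,0.3,0.3,0.3])

```text
clock: 14.4
eef_pos: [0.4485, 0.0662, 0.2466]
tool_rot: [-0.61, 0.793, -0.0, 0.001]
ft_force: [0.7, -0.2, -0.3]
grip_width: 0.0598
```

>>> arm_command([
  [1.2,-0.6,-0.2],
  [2.4,-1.3,-0.4],
  [3.6,-1.9,-0.7],
  [4.8,-2.5,-0.9],
  [6,-3.1,-1.1],
], turn=[0.12,0.24,0.35,0.47,0.59], hand=[0.3,0.3,0.3,0.3,0.3])

```text
clock: 14.82
eef_pos: [0.4633, 0.0002, 0.2576]
tool_rot: [-0.353, 0.936, -0.0, 0.001]
ft_force: [-0.5, -0.0, -0.6]
grip_width: 0.0597
```

>>> arm_command([
  [0.7,-1.2,-0.2],
  [1.3,-2.4,-0.4],
  [2,-3.6,-0.7],
  [2.6,-4.8,-0.9],
  [3.3,-6,-1.1],
], turn=[0.12,0.24,0.35,0.47,0.59], hand=[0.3,0.3,0.3,0.3,0.3])

```text
clock: 15.23
eef_pos: [0.4787, -0.0666, 0.2686]
tool_rot: [-0.066, 0.998, -0.0, 0.001]
ft_force: [-0.4, -0.5, -0.2]
grip_width: 0.0597
```

```bash
python3 -c "
from h import *
path((.545,-.19,.30,-178.7+360))"
```

```text
[[-0.1, -0.3, -0.1], [-0.2, -0.5, -0.1], [-0.3, -0.8, -0.2], [-0.4, -1.0, -0.2], [-0.5, -1.3, -0.3]] [-0.12, -0.24, -0.36, -0.47, -0.59]
[[0.1, -0.3, -0.1], [0.1, -0.5, -0.1], [0.2, -0.8, -0.2], [0.2, -1.0, -0.2], [0.3, -1.3, -0.3]] [-0.12, -0.24, -0.36, -0.47, -0.59]
[[0.2, -0.2, -0.1], [0.4, -0.4, -0.1], [0.6, -0.5, -0.2], [0.8, -0.7, -0.2], [1.0, -0.9, -0.3]] [-0.12, -0.24, -0.36, -0.47, -0.59]
[[0.3, -0.0, -0.1], [0.5, -0.1, -0.1], [0.8, -0.1, -0.2], [1.1, -0.2, -0.2], [1.3, -0.2, -0.3]] [-0.12, -0.24, -0.36, -0.47, -0.59]
[[0.2, 0.1, -0.1], [0.5, 0.2, -0.1], [0.7, 0.3, -0.2], [1.0, 0.5, -0.2], [1.2, 0.6, -0.3]] [-0.12, -0.24, -0.36, -0.47, -0.59]
[[0.1, 0.2, -0.1], [0.3, 0.5, -0.1], [0.4, 0.7, -0.2], [0.5, 0.9, -0.2], [0.7, 1.2, -0.3]] [-0.12, -0.24, -0.36, -0.47, -0.59]
[[-0.0, 0.3, -0.1], [-0.0, 0.5, -0.1], [-0.0, 0.8, -0.2], [-0.1, 1.1, -0.2], [-0.1, 1.3, -0.3]] [-0.12, -0.24, -0.36, -0.47, -0.59]
[[-0.2, 0.2, -0.1], [-0.3, 0.4, -0.1], [-0.5, 0.6, -0.2], [-0.7, 0.9, -0.2], [-0.8, 1.1, -0.3]] [-0.12, -0.24, -0.36, -0.47, -0.59]
[[-0.3, 0.1, -0.1], [-0.5, 0.2, -0.1], [-0.8, 0.3, -0.2], [-1.0, 0.3, -0.2], [-1.3, 0.4, -0.3]] [-0.12, -0.24, -0.36, -0.47, -0.59]
[[-0.3, -0.1, -0.1], [-0.5, -0.1, -0.1], [-0.8, -0.2, -0.2], [-1.0, -0.3, -0.2], [-1.3, -0.4, -0.3]] [-0.12, -0.24, -0.36, -0.47, -0.59]
[[-0.2, -0.2, -0.1], [-0.4, -0.4, -0.1]] [-0.12, -0.24]
```

>>> arm_command([
  [-1.2,-3.3,-0.8],
  [-2.5,-6.5,-1.6],
  [-3.7,-9.8,-2.4],
  [-4.9,-13.1,-3.1],
  [-4.9,-13.1,-3.1],
], turn=[0.05,0.11,0.11,0.11,0.11], hand=[0.3,0.3,0.3,0.3,0.3])

```text
clock: 15.65
eef_pos: [0.5474, -0.1944, 0.2992]
tool_rot: [-0.011, 1.0, -0.002, 0.002]
ft_force: [-0.4, 1.1, -0.0]
grip_width: 0.0599
```

>>> arm_command([
  [0,0,0],
  [0,0,0],
], turn=[0,0], hand=[0.3,0.3])

```text
clock: 15.82
eef_pos: [0.5443, -0.1888, 0.2987]
tool_rot: [-0.013, 1.0, 0.0, -0.0]
ft_force: [0.3, 0.1, -1.1]
grip_width: 0.0598
```

```bash
sed -i 's/w=np.array(w,float); d=w-a/w=np.array(w,float); w[3]=a[3]+(w[3]-a[3]+180)%360-180; d=w-a/' h.py; python3 -c "
from h import *
plan(.545,-.137,.2,-178.7)
snap('wrist','w2.png'); T=np.load('/tmp/wrist.npz')['T']
for x in spot_point('wrist','coupler1'): print(np.round(x['location']),round(x['conf'],2),atz('wrist',*x['location'],.115,T).round(4))
W,_=cloud('wrist'); w=W.reshape(-1,3)
for y in (-.137,-.222,-.308):
    b=w[(abs(w[:,1]-y)<.035)&(w[:,2]>.128)&(w[:,2]<.15)&(w[:,0]>.49)&(w[:,0]<.578)].astype(np.float32)
    t=b[b[:,2]>.1345]
    if len(b)>50: print(y,len(b),b.min(0),b.max(0),'ridge',t.mean(0),cv2.minAreaRect(t[:,:2]*1000))
"
```

```text
pos [ 0.5443 -0.1888  0.2987] phi -178.47 q6 -0.361 grip 0.0598 t 15.82 F [ 0.3  0.1 -1.1]
shift cm [-0.22  5.17  9.88] turn 0.004
[ 25. 202.] 0.96 [ 0.402  -0.2625  0.115 ]
[184. 250.] 0.94 [ 0.545  -0.2214  0.115 ]
[185. 334.] 0.71 [ 0.5434 -0.1348  0.115 ]
[281. 294.] 0.63 [ 0.6574 -0.1712  0.115 ]
-0.137 2818 [ 0.49000058 -0.15655388  0.1280067 ] [ 0.57781017 -0.11069164  0.14153942] ridge [ 0.5406617  -0.13394944  0.1374827 ] ((531.6138916015625, -134.0531463623047), (83.44877624511719, 24.467723846435547), 3.007871150970459)
-0.222 2883 [ 0.49023697 -0.24443042  0.12800501] [ 0.57777035 -0.19869326  0.14179684] ridge [ 0.5394616  -0.22127475  0.13741232] ((531.8944091796875, -220.9480438232422), (82.86821746826172, 24.7230281829834), 2.1625027656555176)
-0.308 2898 [ 0.49146795 -0.33299804  0.12800421] [ 0.57799643 -0.28634354  0.14238417] ridge [ 0.54029155 -0.30873677  0.13741349] ((533.2667846679688, -310.10125732421875), (83.68208312988281, 25.310611724853516), 3.8967783451080322)
```

View pics/w2.png

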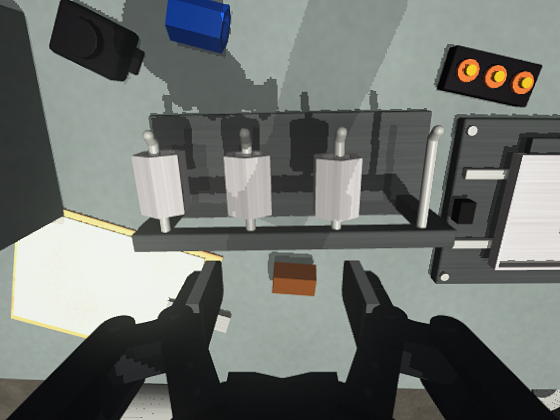

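```bash
python3 -c "
from h import *
path((.543,-.134,.2,-178.6),(.543,-.134,.113,-178.6),(.543,-.134,.113,-178.6))"
```

```text
[[-0.0, 1.8, 3.3], [-0.0, 3.6, 6.6], [-0.1, 5.4, 9.9], [-0.1, 5.4, 12.8], [-0.1, 5.4, 15.7]] [0.0, 0.0, 0.0, 0.0, 0.0]
[[0.0, 0.0, 2.9], [0.0, 0.0, 2.9]] [-0.0, -0.0]
```

>>> arm_command([
  [0,1.8,3],
  [0,3.6,6],
  [0,5.4,9],
  [0,5.4,11],
  [0,5.4,12],
], turn=[0,0,0,0,0], hand=[0.3,0.3,0.3,0.3,0.3])

```text
clock: 16.33
eef_pos: [0.5406, -0.1322, 0.1766]
tool_rot: [-0.015, 1.0, 0.001, -0.002]
ft_force: [-0.2, 0.3, 0.1]
grip_width: 0.0597
```

>>> arm_command([
  [0,0,2.5],
  [0,0,5],
  [0,0,6.5],
  [0,0,6.5],
], turn=[0,0,0,0], hand=[0.3,0.3,0.3,0.3])

```text
clock: 16.67
eef_pos: [0.5406, -0.134, 0.1116]
tool_rot: [-0.014, 1.0, 0.001, -0.003]
ft_force: [-0.6, -0.5, -0.2]
grip_width: 0.0601
```

```bash
python3 -c "
from h import *
plan(.543,-.134,.113,-178.6)"
```

```text
pos [ 0.5406 -0.134   0.1116] phi -178.4 q6 -0.271 grip 0.0601 t 16.67 F [-0.6 -0.5 -0.2]
shift cm [-0.24 -0.   -0.14] turn 0.003
```

Aligned. Next I grip, then lift.

>>> arm_command([
  [-0.1,0,0],
  [-0.1,0,0],
  [-0.1,0,0],
  [-0.1,0,0],
  [-0.1,0,0],
], turn=[0,0,0,0,0], hand=[1,1,1,1,1])

```text
clock: 17.08
eef_pos: [0.5451, -0.1349, 0.1159]
tool_rot: [-0.014, 1.0, -0.0, 0.002]
ft_force: [-0.7, 0.9, 3.9]
grip_width: 0.0427
```

>>> arm_command([
  [0,0,-0.5],
  [0,0,-1],
  [0,0,-1.35],
  [0,0,-1.35],
], turn=[0,0,0,0], hand=[1,1,1,1])

```text
clock: 17.42
eef_pos: [0.5444, -0.1352, 0.1286]
tool_rot: [-0.013, 1.0, -0.0, 0.001]
ft_force: [0.3, -0.3, -3.6]
grip_width: 0.0428
```

```bash
python3 -c "
from h import *
plan(.543,-.134,.125,-178.6)"
```

```text
pos [ 0.5444 -0.1352  0.1286] phi -178.46 q6 -0.27 grip 0.0428 t 17.42 F [ 0.3 -0.3 -3.6]
shift cm [0.13 0.13 0.36] turn 0.003
```

>>> arm_command([
  [2,0,0],
  [4.5,0,0],
  [7,0,0],
  [9.5,0,0],
  [11,0,0],
], turn=[0,0,0,0,0], hand=[1,1,1,1,1])

```text
clock: 17.83
eef_pos: [0.4307, -0.1376, 0.1272]
tool_rot: [-0.013, 1.0, 0.0, -0.002]
ft_force: [0.1, 0.1, -3.8]
grip_width: 0.0429
```

>>> arm_command([
  [0,0,0],
  [0,0,-2],
  [0,0,-4],
  [0,0,-6],
  [0,0,-6],
], turn=[0,0,0,0,0], hand=[1,1,1,1,1])

```text
clock: 18.25
eef_pos: [0.4371, -0.1389, 0.1917]
tool_rot: [-0.014, 1.0, -0.001, 0.004]
ft_force: [1.1, -1.1, -4.0]
grip_width: 0.0428
```

```bash
python3 -c "
from h import *
plan(.543,-.134,.125,-178.6); snap('top'); tray()
W,im=cloud('top'); w=W[150:250,150:262].reshape(-1,3)
b=w[(w[:,2]>.041)&(w[:,2]<.055)&(w[:,0]>.48)&(w[:,0]<.70)&(w[:,1]>.08)&(w[:,1]<.29)].astype(np.float32); print(len(b),cv2.minAreaRect(b[:,:2]*1000))
b=w[(w[:,2]>.03)&(w[:,2]<.039)&(w[:,0]>.5)&(w[:,0]<.69)&(w[:,1]>.08)&(w[:,1]<.29)].astype(np.float32); print(len(b),cv2.minAreaRect(b[:,:2]*1000))
path((.48,.0,.2,-178.5),(.554,.235,.15,-178.5))"
```

```text
pos [ 0.4371 -0.1389  0.1917] phi -178.45 q6 -0.335 grip 0.0428 t 18.25 F [ 1.1 -1.1 -4. ]
shift cm [-10.55   0.22   6.75] turn 0.003
tray y [0.10206811 0.28183862]
695 ((584.6732177734375, 191.6702117919922), (178.8948516845703, 179.14447021484375), 1.498719573020935)
3587 ((585.0950927734375, 184.718505859375), (172.0047607421875, 204.19253540039062), 1.0634759664535522)
[[-1.2, 3.4, -0.3], [-2.4, 6.8, -0.6], [-3.7, 10.3, -0.9], [-4.9, 13.7, -1.2], [-6.0, 17.0, -0.5]] [0.0, 0.0, 0.0, 0.0, 0.0]
[[-1.1, 3.3, 0.7], [-2.3, 6.7, 1.4], [-3.4, 10.0, 2.1], [-4.6, 13.3, 2.9], [-5.7, 16.6, 3.6]] [-0.0, -0.0, -0.0, -0.0, -0.0]
[[-1.1, 3.3, 0.7]] [-0.0]
```

```bash
python3 -c "
from h import *
path((.50,.0,.2,-178.5),(.629,.2335,.12,-178.5),vmax=36)"
```

```text
[[-1.4, 2.7, -0.2], [-2.8, 5.5, -0.5], [-4.1, 8.2, -0.7], [-5.5, 10.9, -1.0], [-6.9, 13.6, -1.2]] [0.0, 0.0, 0.0, 0.0, 0.0]
[[-1.7, 2.9, 1.0], [-3.4, 5.8, 2.0], [-5.1, 8.6, 3.0], [-6.8, 11.5, 4.0], [-8.4, 14.4, 5.0]] [-0.0, -0.0, -0.0, -0.0, -0.0]
[[-1.7, 2.9, 1.0], [-3.4, 5.8, 2.0], [-5.1, 8.6, 3.0]] [-0.0, -0.0, -0.0]
```

>>> arm_command([
  [-1.4,2.7,-0.2],
  [-2.8,5.5,-0.5],
  [-4.1,8.2,-0.7],
  [-5.5,10.9,-1],
  [-6.9,13.6,-1.2],
], turn=[0,0,0,0,0], hand=[1,1,1,1,1])

```text
clock: 18.77
eef_pos: [0.4988, 0.0012, 0.1979]
tool_rot: [-0.013, 1.0, -0.0, -0.002]
ft_force: [0.7, 0.0, -3.1]
grip_width: 0.0431
```

>>> arm_command([
  [-1.7,2.9,1],
  [-3.4,5.8,2],
  [-5.1,8.6,3],
  [-6.8,11.5,4],
  [-8.4,14.4,5],
], turn=[0,0,0,0,0], hand=[1,1,1,1,1])

```text
clock: 19.18
eef_pos: [0.5789, 0.1475, 0.1466]
tool_rot: [-0.014, 1.0, -0.0, -0.002]
ft_force: [-0.3, -0.3, -4.7]
grip_width: 0.0432
```

>>> arm_command([
  [-1.7,2.9,1],
  [-3.4,5.8,2],
  [-5.1,8.6,3],
  [-5.1,8.6,3],
  [-5.1,8.6,3],
], turn=[0,0,0,0,0], hand=[1,1,1,1,1])

```text
clock: 19.6
eef_pos: [0.6263, 0.2348, 0.1144]
tool_rot: [-0.015, 1.0, -0.001, -0.003]
ft_force: [0.2, -0.6, -3.7]
grip_width: 0.0432
```

```bash
python3 -c "
from h import *
plan(.629,.2335,.064,-178.5)"
```

```text
pos [0.6263 0.2348 0.1144] phi -178.28 q6 0.329 grip 0.0432 t 19.6 F [ 0.2 -0.6 -3.7]
shift cm [-0.3  -0.12  5.04] turn 0.004
```

>>> arm_command([
  [0,0,1.5],
  [0,0,3],
  [0,0,4.2],
  [0,0,4.9],
  [0,0,4.9],
], turn=[0,0,0,0,0], hand=[1,1,1,1,1])

```text
clock: 20.02
eef_pos: [0.626, 0.232, 0.068]
tool_rot: [-0.013, 1.0, -0.001, -0.003]
ft_force: [-0.1, -0.4, -4.4]
grip_width: 0.0434
```

>>> arm_command([
  [0,0,0.1],
  [0,0,0.2],
  [0,0,0.2],
], turn=[0,0,0], hand=[1,1,1])

```text
clock: 20.27
eef_pos: [0.6287, 0.2335, 0.0698]
tool_rot: [-0.013, 1.0, 0.0, 0.001]
ft_force: [0.7, 0.8, -3.6]
grip_width: 0.0431
```

```bash
python3 -c "
from h import *
plan(.629,.2335,.0615,-178.5)"
```

```text
pos [0.6287 0.2335 0.0698] phi -178.46 q6 0.329 grip 0.0431 t 20.27 F [ 0.7  0.8 -3.6]
shift cm [-0.03 -0.01  0.83] turn 0.001
```

>>> arm_command([
  [0,0,0.4],
  [0,0,0.7],
  [0,0,0.8],
  [0,0,0.8],
], turn=[0,0,0,0], hand=[1,1,1,1])

```text
clock: 20.6
eef_pos: [0.6282, 0.2336, 0.0613]
tool_rot: [-0.014, 1.0, 0.0, 0.0]
ft_force: [-0.5, -1.4, -1.4]
grip_width: 0.0429
```

```bash
python3 -c "
from h import *
plan(.629,.2335,.0615,-178.5)"
```

```text
pos [0.6282 0.2336 0.0613] phi -178.44 q6 0.329 grip 0.0429 t 20.6 F [-0.5 -1.4 -1.4]
shift cm [-0.08 -0.01 -0.02] turn 0.001
```

>>> arm_command([
  [0,0,0],
  [0,0,0],
  [0,0,0],
  [0,0,-1],
  [0,0,-3],
], turn=[0,0,0,0,0], hand=[0.3,0.3,0.3,0.3,0.3])

```text
clock: 21.02
eef_pos: [0.6261, 0.2328, 0.0887]
tool_rot: [-0.014, 1.0, -0.001, -0.003]
ft_force: [-0.4, -0.3, -0.9]
grip_width: 0.0595
```

>>> arm_command([
  [0,0,-3],
  [0,0,-6],
  [0,0,-9],
  [0,0,-11],
  [0,0,-13],
], turn=[0,0,0,0,0], hand=[0.3,0.3,0.3,0.3,0.3])

```text
clock: 21.43
eef_pos: [0.6285, 0.2336, 0.2243]
tool_rot: [-0.014, 1.0, 0.001, 0.002]
ft_force: [0.4, -0.2, 0.6]
grip_width: 0.0597
```

```bash
cat >> h.py <<'E'
def coup(cam='top'):
    snap(cam); W,_=cloud(cam); w=W.reshape(-1,3); T=np.load('/tmp/%s.npz'%cam)['T']
    b=w[(w[:,2]>.058)&(w[:,2]<.095)&(w[:,0]>.515)&(w[:,0]<.675)&(w[:,1]>.1)&(w[:,1]<.285)].astype(np.float32)
    if len(b)>20: print('in tray',len(b),b.mean(0),cv2.minAreaRect(b[:,:2]*1000),b[:,2].max())
    for y in (-.134,-.2215,-.309):
        b=w[(abs(w[:,1]-y)<.035)&(w[:,2]>.128)&(w[:,2]<.15)&(w[:,0]>.5)&(w[:,0]<.578)]; print('peg',y,len(b),b.mean(0).round(4) if len(b) else '')
    for x in spot_point(cam,'coupler1'): print(np.round(x['location']),round(x['conf'],2),atz(cam,*x['location'],.115,T).round(3),atz(cam,*x['location'],.06,T).round(3))
E
python3 -c "
from h import *
path((.545,-.2215,.19,-178.7));coup()"
```

```text
[[0.7, -3.5, 0.3], [1.5, -7.0, 0.5], [2.2, -10.4, 0.8], [2.9, -13.9, 1.1], [3.7, -17.4, 1.3]] [0.0, 0.0, 0.0, 0.0, 0.0]
[[0.7, -3.5, 0.3], [1.5, -7.0, 0.5], [2.2, -10.4, 0.8], [2.9, -13.9, 1.1], [3.7, -17.4, 1.3]] [0.0, 0.0, 0.0, 0.0, 0.0]
[[0.7, -3.5, 0.3], [1.5, -7.0, 0.5], [2.2, -10.5, 0.8]] [0.0, 0.0, 0.0]
in tray 192 [0.6329649  0.23013155 0.07146637] ((630.7047729492188, 226.39892578125), (65.87916564941406, 26.0418758392334), 23.032560348510742) 0.08562903
peg -0.134 92 [ 0.539  -0.1344  0.1305]
peg -0.2215 437 [ 0.5417 -0.2218  0.1344]
peg -0.309 441 [ 0.543  -0.3095  0.1343]
[160. 337.] 0.96 [ 0.679 -0.156  0.115] [ 0.697 -0.162  0.06 ]
[287. 386.] 0.71 [ 0.372 -0.269  0.115] [ 0.376 -0.28   0.06 ]
[214. 398.] 0.65 [ 0.548 -0.302  0.115] [ 0.56  -0.315  0.06 ]
[219. 360.] 0.62 [ 0.532 -0.209  0.115] [ 0.544 -0.218  0.06 ]
[184. 179.] 0.61 [0.61  0.227 0.115] [0.625 0.239 0.06 ]
```

>>> arm_command([
  [0.7,-3.5,0.3],
  [1.5,-7,0.5],
  [2.2,-10.4,0.8],
  [2.9,-13.9,1.1],
  [3.7,-17.4,1.3],
], turn=[0,0,0,0,0], hand=[0.3,0.3,0.3,0.3,0.3])

```text
clock: 21.95
eef_pos: [0.5947, 0.0571, 0.2069]
tool_rot: [-0.014, 1.0, -0.0, -0.001]
ft_force: [1.2, 0.6, 0.5]
grip_width: 0.0597
```

>>> arm_command([
  [0.7,-3.5,0.3],
  [1.5,-7,0.5],
  [2.2,-10.4,0.8],
  [2.9,-13.9,1.1],
  [3.7,-17.4,1.3],
], turn=[0,0,0,0,0], hand=[0.3,0.3,0.3,0.3,0.3])

```text
clock: 22.37
eef_pos: [0.5625, -0.1179, 0.1941]
tool_rot: [-0.014, 1.0, 0.0, -0.0]
ft_force: [0.7, 0.3, -0.8]
grip_width: 0.0596
```

>>> arm_command([
  [0.7,-3.5,0],
  [1.5,-7,0],
  [2.2,-10.5,0],
  [2.2,-10.5,0],
  [2.2,-10.5,0],
], turn=[0,0,0,0,0], hand=[0.3,0.3,0.3,0.3,0.3])

```text
clock: 22.78
eef_pos: [0.5433, -0.2238, 0.1941]
tool_rot: [-0.012, 1.0, 0.0, -0.0]
ft_force: [-0.1, -0.1, 0.8]
grip_width: 0.0598
```

```bash
cat >> h.py <<'E'
def ridge(y):
    snap('wrist'); T=np.load('/tmp/wrist.npz')['T']
    W,_=cloud('wrist'); w=W.reshape(-1,3)
    b=w[(abs(w[:,1]-y)<.035)&(w[:,2]>.128)&(w[:,2]<.15)&(w[:,0]>.49)&(w[:,0]<.578)].astype(np.float32)
    t=b[b[:,2]>.1345]; print('ridge',len(t),t.mean(0),b.min(0),b.max(0))
    for x in spot_point('wrist','coupler1'): print(np.round(x['location']),round(x['conf'],2),atz('wrist',*x['location'],.115,T).round(4))
E
python3 -c "
from h import *
plan(.545,-.2215,.112,-178.7);ridge(-.2215)"
```

```text
pos [ 0.5433 -0.2238  0.1941] phi -178.68 q6 -0.414 grip 0.0598 t 22.78 F [-0.1 -0.1  0.8]
shift cm [-0.18  0.22  8.21] turn 0.0
ridge 2808 [ 0.5389681  -0.22101371  0.13735835] [ 0.49006537 -0.24368745  0.12800135] [ 0.575107   -0.197873    0.14170873]
[326. 326.] 0.87 [ 0.6324 -0.1849  0.115 ]
[224. 162.] 0.71 [ 0.5466 -0.3079  0.115 ]
[219. 283.] 0.66 [ 0.5407 -0.2222  0.115 ]
```

>>> arm_command([
  [-0.1,0.2,2.5],
  [-0.1,0.2,5],
  [-0.1,0.2,7],
  [-0.1,0.2,8.1],
  [-0.1,0.2,8.1],
], turn=[0,0,0,0,0], hand=[0.3,0.3,0.3,0.3,0.3])

```text
clock: 23.3
eef_pos: [0.5436, -0.2176, 0.1108]
tool_rot: [-0.015, 1.0, 0.001, -0.003]
ft_force: [0.1, 0.2, -0.6]
grip_width: 0.0599
```

>>> arm_command([
  [0,0,0],
  [0,0,0],
  [0,0,0],
  [0,0,0],
  [0,0,0],
], turn=[0,0,0,0,0], hand=[1,1,1,1,1])

```text
clock: 23.72
eef_pos: [0.5462, -0.2203, 0.1151]
tool_rot: [-0.014, 1.0, -0.001, 0.001]
ft_force: [0.8, -2.1, 0.8]
grip_width: 0.0427
```

>>> arm_command([
  [0,0,-0.5],
  [0,0,-1],
  [0,0,-1.35],
  [0,0,-1.35],
], turn=[0,0,0,0], hand=[1,1,1,1])

```text
clock: 24.05
eef_pos: [0.5457, -0.2199, 0.1282]
tool_rot: [-0.014, 1.0, -0.0, 0.0]
ft_force: [0.2, -0.4, -4.7]
grip_width: 0.0429
```

```bash
python3 -c "
from h import *
plan(.543,-.2215,.125,-178.7)"
```

```text
pos [ 0.5457 -0.2199  0.1282] phi -178.44 q6 -0.411 grip 0.0429 t 24.05 F [ 0.2 -0.4 -4.7]
shift cm [ 0.27 -0.15  0.31] turn 0.005
```

>>> arm_command([
  [2,0,0],
  [4.5,0,0],
  [7,0,0],
  [9.5,0,0],
  [11,0,0],
], turn=[0,0,0,0,0], hand=[1,1,1,1,1])

```text
clock: 24.47
eef_pos: [0.4322, -0.2222, 0.1268]
tool_rot: [-0.013, 1.0, 0.001, -0.002]
ft_force: [-0.6, 0.7, -5.3]
grip_width: 0.0435
```

>>> arm_command([
  [0,0,0],
  [0,0,-2],
  [0,0,-4],
  [0,0,-6],
  [0,0,-6],
], turn=[0,0,0,0,0], hand=[1,1,1,1,1])

```text
clock: 24.88
eef_pos: [0.4383, -0.2241, 0.1915]
tool_rot: [-0.014, 1.0, -0.002, 0.004]
ft_force: [1.2, -0.4, -3.1]
grip_width: 0.0431
```

```bash
python3 -c "
from h import *
plan(.543,-.134,.125,-178.6); T=np.array(camera_info('wrist')['world_to_cam']); print(-T[:3,:3].T@T[:3,3])
path((.48,-.06,.2,-178.5),(.631,.1517,.12,-178.5),vmax=38)"
```

```text
pos [ 0.4383 -0.2241  0.1915] phi -178.43 q6 -0.5 grip 0.0431 t 24.88 F [ 1.2 -0.4 -3.1]
shift cm [-10.66   8.75   6.7 ] turn 0.003
[ 0.35272844 -0.22619476  0.31961809]
[[-0.9, 3.3, -0.2], [-1.8, 6.5, -0.3], [-2.8, 9.8, -0.5], [-3.7, 13.0, -0.7], [-4.6, 16.3, -0.9]] [0.0, 0.0, 0.0, 0.0, 0.0]
[[-2.0, 2.6, 1.0], [-3.9, 5.2, 2.0], [-5.9, 7.8, 3.0], [-7.8, 10.4, 4.0], [-9.8, 13.0, 5.0]] [-0.0, -0.0, -0.0, -0.0, -0.0]
[[-2.0, 2.6, 1.0], [-3.9, 5.2, 2.0], [-5.9, 7.8, 3.0]] [-0.0, -0.0, -0.0]
```

>>> arm_command([
  [-0.9,3.3,-0.2],
  [-1.8,6.5,-0.3],
  [-2.8,9.8,-0.5],
  [-3.7,13,-0.7],
  [-4.6,16.3,-0.9],
], turn=[0,0,0,0,0], hand=[1,1,1,1,1])

```text
clock: 25.3
eef_pos: [0.4769, -0.0572, 0.1952]
tool_rot: [-0.013, 1.0, 0.0, -0.0]
ft_force: [1.6, 0.7, -5.2]
grip_width: 0.043
```

>>> arm_command([
  [-2,2.6,0.5],
  [-3.9,5.2,1],
  [-5.9,7.8,2],
  [-7.8,10.4,3],
  [-9.8,13,4],
], turn=[0,0,0,0,0], hand=[1,1,1,1,1])

```text
clock: 25.72
eef_pos: [0.5717, 0.0757, 0.1545]
tool_rot: [-0.014, 1.0, 0.0, -0.001]
ft_force: [-0.3, -1.1, -4.4]
grip_width: 0.0427
```

>>> arm_command([
  [-2,2.6,1],
  [-3.9,5.2,2],
  [-5.9,7.8,3],
  [-5.9,7.8,4],
  [-5.9,7.8,4],
], turn=[0,0,0,0,0], hand=[1,1,1,1,1])

```text
clock: 26.13
eef_pos: [0.6267, 0.1551, 0.111]
tool_rot: [-0.015, 1.0, -0.001, -0.003]
ft_force: [-1.2, -1.0, -5.7]
grip_width: 0.0424
```

>>> arm_command([
  [0,0,0],
  [0,0,0],
], turn=[0,0], hand=[1,1])

```text
clock: 26.3
eef_pos: [0.6275, 0.1528, 0.1157]
tool_rot: [-0.013, 1.0, -0.0, -0.001]
ft_force: [-0.1, -0.3, -4.8]
grip_width: 0.0429
```

```bash
python3 -c "
from h import *
plan(.631,.1517,.0612,-178.5)"
```

```text
pos [0.6275 0.1528 0.1157] phi -178.48 q6 0.212 grip 0.0429 t 26.3 F [-0.1 -0.3 -4.8]
shift cm [-0.35 -0.12  5.45] turn 0.0
```

>>> arm_command([
  [-0.2,-0.1,1.5],
  [-0.2,-0.1,3],
  [-0.2,-0.1,4.2],
  [-0.2,-0.1,4.9],
  [-0.2,-0.1,5.1],
], turn=[0,0,0,0,0], hand=[1,1,1,1,1])

```text
clock: 26.72
eef_pos: [0.6293, 0.1514, 0.0647]
tool_rot: [-0.013, 1.0, -0.0, -0.001]
ft_force: [-0.7, 0.7, -5.1]
grip_width: 0.0428
```

>>> arm_command([
  [0,0,0.3],
  [0,0,0.4],
  [0,0,0.4],
], turn=[0,0,0], hand=[1,1,1])

```text
clock: 26.97
eef_pos: [0.6307, 0.1524, 0.0621]
tool_rot: [-0.013, 1.0, 0.0, 0.001]
ft_force: [-0.6, 0.5, -5.0]
grip_width: 0.0428
```

```bash
python3 -c "
from h import *
plan(.631,.1517,.0612,-178.5)"
```

```text
pos [0.6307 0.1524 0.0621] phi -178.46 q6 0.21 grip 0.0428 t 26.97 F [-0.6  0.5 -5. ]
shift cm [-0.03 -0.07  0.09] turn 0.001
```

Still carrying its weight, so I lower another 2 mm, then release and rise.

>>> arm_command([
  [0,0,0.1],
  [0,0,0.2],
  [0,0,0.2],
], turn=[0,0,0], hand=[1,1,1])

```text
clock: 27.22
eef_pos: [0.6306, 0.1527, 0.0597]
tool_rot: [-0.014, 1.0, 0.0, 0.001]
ft_force: [-0.6, -0.6, -4.4]
grip_width: 0.0431
```

>>> arm_command([
  [0,0,0],
  [0,0,0],
  [0,0,0],
  [0,0,-1],
  [0,0,-3],
], turn=[0,0,0,0,0], hand=[0.3,0.3,0.3,0.3,0.3])

```text
clock: 27.63
eef_pos: [0.6284, 0.152, 0.0876]
tool_rot: [-0.014, 1.0, -0.001, -0.003]
ft_force: [-0.7, -0.8, -0.6]
grip_width: 0.0598
```

>>> arm_command([
  [0,0,-3],
  [0,0,-6],
  [0,0,-9],
  [0,0,-11],
  [0,0,-13],
], turn=[0,0,0,0,0], hand=[0.3,0.3,0.3,0.3,0.3])

```text
clock: 28.05
eef_pos: [0.6308, 0.1528, 0.223]
tool_rot: [-0.014, 1.0, 0.001, 0.002]
ft_force: [0.2, 1.0, -0.2]
grip_width: 0.0595
```

```bash
python3 -c "
from h import *
path((.547,-.309,.19,-178.7));coup()"
```

```text
[[0.7, -3.5, 0.3], [1.5, -7.1, 0.5], [2.2, -10.6, 0.8], [3.0, -14.1, 1.0], [3.7, -17.7, 1.3]] [0.0, 0.0, 0.0, 0.0, 0.0]
[[0.7, -3.5, 0.3], [1.5, -7.1, 0.5], [2.2, -10.6, 0.8], [2.9, -14.1, 1.0], [3.7, -17.7, 1.3]] [0.0, 0.0, 0.0, 0.0, 0.0]
[[0.7, -3.5, 0.3], [1.5, -7.1, 0.5], [2.2, -10.6, 0.8]] [0.0, 0.0, 0.0]
in tray 181 [0.63463676 0.12501667 0.0715724 ] ((630.2077026367188, 128.44039916992188), (60.146419525146484, 26.09437370300293), 2.7625555992126465) 0.08615441
peg -0.134 86 [ 0.5379 -0.1348  0.1305]
peg -0.2215 84 [ 0.5362 -0.2228  0.1308]
peg -0.309 447 [ 0.5424 -0.3092  0.1343]
[162. 338.] 0.69 [ 0.673 -0.157  0.115] [ 0.692 -0.163  0.06 ]
[213. 402.] 0.67 [ 0.549 -0.31   0.115] [ 0.561 -0.323  0.06 ]
[287. 385.] 0.67 [ 0.372 -0.266  0.115] [ 0.376 -0.277  0.06 ]
```

>>> arm_command([
  [0.7,-3.5,0.3],
  [1.5,-7.1,0.5],
  [2.2,-10.6,0.8],
  [3,-14.1,1],
  [3.7,-17.7,1.3],
], turn=[0,0,0,0,0], hand=[0.3,0.3,0.3,0.3,0.3])

```text
clock: 28.57
eef_pos: [0.5971, -0.0265, 0.206]
tool_rot: [-0.014, 1.0, 0.0, -0.0]
ft_force: [0.4, -0.3, -0.2]
grip_width: 0.0599
```

>>> arm_command([
  [0.7,-3.5,0.3],
  [1.5,-7.1,0.5],
  [2.2,-10.6,0.8],
  [2.9,-14.1,1],
  [3.7,-17.7,1.3],
], turn=[0,0,0,0,0], hand=[0.3,0.3,0.3,0.3,0.3])

```text
clock: 28.98
eef_pos: [0.5652, -0.2047, 0.1931]
tool_rot: [-0.014, 1.0, 0.0, 0.0]
ft_force: [0.5, 0.1, 0.1]
grip_width: 0.06
```

>>> arm_command([
  [0.7,-3.5,0],
  [1.5,-7.1,0],
  [2.2,-10.6,0],
  [2.2,-10.6,0],
  [2.2,-10.6,0],
], turn=[0,0,0,0,0], hand=[0.3,0.3,0.3,0.3,0.3])

```text
clock: 29.4
eef_pos: [0.5457, -0.3118, 0.1925]
tool_rot: [-0.012, 1.0, 0.0, -0.0]
ft_force: [-0.0, -0.1, -0.0]
grip_width: 0.0598
```

```bash
python3 -c "
from h import *
plan(.546,-.309,.112,-178.7);ridge(-.309);coup()
cv2.imwrite('pics/t3.png',cv2.resize(np.load('/tmp/top.npz')['im'][130:310,70:450,::-1],None,fx=2.1,fy=2.1))"
```

```text
pos [ 0.5457 -0.3118  0.1925] phi -178.67 q6 -0.543 grip 0.0598 t 29.4 F [-0.  -0.1 -0. ]
shift cm [-0.05  0.27  8.05] turn 0.001
ridge 2932 [ 0.54001415 -0.30893195  0.13738225] [ 0.49141136 -0.33145118  0.12800276] [ 0.57665884 -0.28548086  0.1418395 ]
[224. 284.] 0.68 [ 0.5467 -0.3086  0.115 ]
in tray 900 [0.6269671  0.18951154 0.07394779] ((627.7634887695312, 191.94204711914062), (61.59638214111328, 154.13229370117188), 1.4518712759017944) 0.08614324
peg -0.134 90 [ 0.5381 -0.1346  0.1301]
peg -0.2215 87 [ 0.5377 -0.2222  0.1306]
peg -0.309 34 [ 0.5439 -0.2963  0.1327]
[184. 215.] 0.92 [0.613 0.14  0.115] [0.629 0.148 0.06 ]
[161. 336.] 0.77 [ 0.678 -0.154  0.115] [ 0.696 -0.16   0.06 ]
[183. 175.] 0.66 [0.612 0.237 0.115] [0.628 0.249 0.06 ]
[214. 400.] 0.42 [ 0.546 -0.307  0.115] [ 0.558 -0.32   0.06 ]
```

View pics/t3.png

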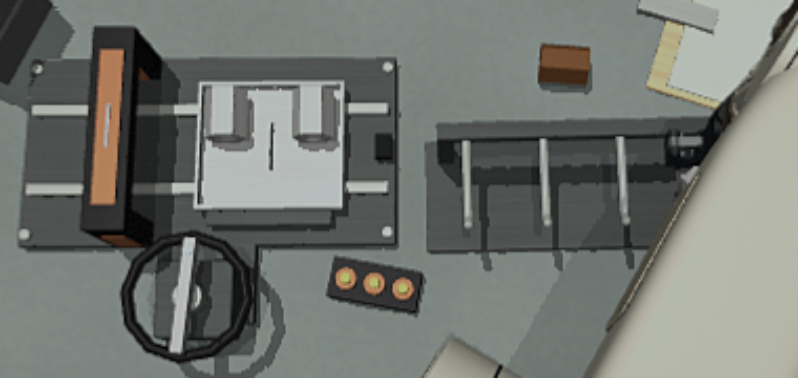

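Both couplers lie in the tray, at crop pixels (227,113) and (315,113). They sit about y ±52 mm off its middle. Now the third.

>>> arm_command([
  [0,0.2,2.5],
  [0,0.2,5],
  [0,0.2,7],
  [0,0.2,8],
  [0,0.2,8],
], turn=[0,0,0,0,0], hand=[0.3,0.3,0.3,0.3,0.3])

```text
clock: 30.02
eef_pos: [0.5454, -0.3055, 0.1105]
tool_rot: [-0.015, 1.0, 0.001, -0.002]
ft_force: [0.5, 0.3, -0.8]
grip_width: 0.0597
```

>>> arm_command([
  [0,0,0],
  [0,0,0],
  [0,0,0],
  [0,0,0],
  [0,0,0],
], turn=[0,0,0,0,0], hand=[1,1,1,1,1])

```text
clock: 30.43
eef_pos: [0.5477, -0.3084, 0.1148]
tool_rot: [-0.014, 1.0, -0.001, 0.001]
ft_force: [0.9, -1.1, 0.4]
grip_width: 0.043
```

>>> arm_command([
  [0,0,-0.5],
  [0,0,-1],
  [0,0,-1.35],
  [0,0,-1.35],
], turn=[0,0,0,0], hand=[1,1,1,1])

```text
clock: 30.77
eef_pos: [0.547, -0.3079, 0.1276]
tool_rot: [-0.014, 1.0, -0.0, 0.0]
ft_force: [-0.4, 0.5, -3.2]
grip_width: 0.0432
```

```bash
python3 -c "
from h import *
plan(.546,-.309,.125,-178.7)"
```

```text
pos [ 0.547  -0.3079  0.1276] phi -178.44 q6 -0.54 grip 0.0432 t 30.77 F [-0.4  0.5 -3.2]
shift cm [ 0.1  -0.11  0.26] turn 0.005
```

>>> arm_command([
  [2,0,0],
  [4.5,0,0],
  [7,0,0],
  [9.5,0,0],
  [11,0,0],
], turn=[0,0,0,0,0], hand=[1,1,1,1,1])

```text
clock: 31.18
eef_pos: [0.4337, -0.3102, 0.1263]
tool_rot: [-0.013, 1.0, 0.001, -0.001]
ft_force: [-0.2, 0.2, -4.8]
grip_width: 0.0432
```

>>> arm_command([
  [0,0,0],
  [0,0,-2],
  [0,0,-4],
  [0,0,-6],
  [0,0,-6],
], turn=[0,0,0,0,0], hand=[1,1,1,1,1])

```text
clock: 31.6
eef_pos: [0.4394, -0.3125, 0.1912]
tool_rot: [-0.014, 1.0, -0.002, 0.004]
ft_force: [1.5, -0.0, -3.5]
grip_width: 0.043
```

```bash
python3 -c "
from h import *
plan(.543,-.134,.125,-178.6)
path((.45,-.05,.2,-178.5),(.558,.1907,.15,-178.5),vmax=38)"
```

```text
pos [ 0.4394 -0.3125  0.1912] phi -178.43 q6 -0.646 grip 0.043 t 31.6 F [ 1.5 -0.  -3.5]
shift cm [-10.8   17.59   6.61] turn 0.003
[[-0.3, 3.7, -0.1], [-0.5, 7.5, -0.3], [-0.8, 11.2, -0.4], [-1.0, 15.0, -0.5], [-1.3, 18.7, -0.6]] [0.0, 0.0, 0.0, 0.0, 0.0]
[[-0.3, 3.7, -0.1], [-0.5, 7.5, -0.3], [-1.9, 10.5, 0.4], [-3.4, 13.4, 1.0], [-4.8, 16.4, 1.6]] [0.0, 0.0, 0.0, 0.0, 0.0]
[[-1.4, 3.0, 0.6], [-2.9, 5.9, 1.2], [-4.3, 8.9, 1.9], [-5.7, 11.9, 2.5], [-7.1, 14.9, 3.1]] [-0.0, -0.0, -0.0, -0.0, -0.0]
```

>>> arm_command([
  [-0.3,3.7,-0.1],
  [-0.5,7.5,-0.3],
  [-0.8,11.2,-0.4],
  [-1,15,-0.5],
  [-1.3,18.7,-0.6],
], turn=[0,0,0,0,0], hand=[1,1,1,1,1])

```text
clock: 32.02
eef_pos: [0.4441, -0.1217, 0.1917]
tool_rot: [-0.013, 1.0, 0.0, -0.001]
ft_force: [0.6, -0.3, -3.9]
grip_width: 0.0431
```

>>> arm_command([
  [-0.3,3.7,-0.1],
  [-0.5,7.5,-0.3],
  [-1.9,10.5,0],
  [-3.4,13.4,0],
  [-4.8,16.4,0],
], turn=[0,0,0,0,0], hand=[1,1,1,1,1])

```text
clock: 32.43
eef_pos: [0.4882, 0.0436, 0.1918]
tool_rot: [-0.014, 1.0, -0.0, -0.0]
ft_force: [0.7, -1.4, -3.2]
grip_width: 0.0428
```

>>> arm_command([
  [-1.4,3,0.6],
  [-2.9,5.9,1.2],
  [-4.3,8.9,2.9],
  [-5.7,11.9,3.5],
  [-7.1,14.9,4.7],
], turn=[0,0,0,0,0], hand=[1,1,1,1,1])

```text
clock: 32.85
eef_pos: [0.5554, 0.1944, 0.1444]
tool_rot: [-0.014, 1.0, -0.0, -0.0]
ft_force: [0.7, 0.3, -3.3]
grip_width: 0.0435
```

>>> arm_command([
  [0,0,1],
  [0,0,2],
  [0,0,2],
  [0,0,2],
], turn=[0,0,0,0], hand=[1,1,1,1])

```text
clock: 33.18
eef_pos: [0.5536, 0.1914, 0.1242]
tool_rot: [-0.013, 1.0, -0.001, -0.002]
ft_force: [0.1, -0.6, -4.7]
grip_width: 0.0426
```

```bash
python3 -c "
from h import *
plan(.558,.1907,.0605,-178.5)"
```

```text
pos [0.5536 0.1914 0.1242] phi -178.49 q6 0.306 grip 0.0426 t 33.18 F [ 0.1 -0.6 -4.7]
shift cm [-0.46 -0.07  6.37] turn 0.0
```

>>> arm_command([
  [-0.2,0,1.5],
  [-0.2,0,3],
  [-0.2,0,4.5],
  [-0.2,0,5.6],
  [-0.2,0,6],
], turn=[0,0,0,0,0], hand=[1,1,1,1,1])

```text
clock: 33.6
eef_pos: [0.5561, 0.1912, 0.0647]
tool_rot: [-0.013, 1.0, -0.0, -0.001]
ft_force: [-0.3, -0.2, -4.0]
grip_width: 0.0434
```

>>> arm_command([
  [0,0,0.2],
  [0,0,0.4],
  [0,0,0.4],
], turn=[0,0,0], hand=[1,1,1])

```text
clock: 33.85
eef_pos: [0.5576, 0.1925, 0.0624]
tool_rot: [-0.013, 1.0, 0.0, 0.001]
ft_force: [0.0, 0.3, -4.6]
grip_width: 0.0432
```

```bash
python3 -c "
from h import *
plan(.558,.1907,.0605,-178.5)"
```

```text
pos [0.5576 0.1925 0.0624] phi -178.46 q6 0.306 grip 0.0432 t 33.85 F [ 0.   0.3 -4.6]
shift cm [-0.03 -0.18  0.19] turn 0.001
```

>>> arm_command([
  [0,0,0.1],
  [0,0,0.2],
  [0,0,0.3],
  [0,0,0.3],
], turn=[0,0,0,0], hand=[1,1,1,1])

```text
clock: 34.18
eef_pos: [0.5575, 0.1928, 0.0595]
tool_rot: [-0.014, 1.0, 0.0, 0.001]
ft_force: [0.6, -0.4, -2.5]
grip_width: 0.0427
```

>>> arm_command([
  [0,0,0],
  [0,0,0],
  [0,0,0],
  [0,0,-1],
  [0,0,-3],
], turn=[0,0,0,0,0], hand=[0.3,0.3,0.3,0.3,0.3])

```text
clock: 34.6
eef_pos: [0.5552, 0.1919, 0.0872]
tool_rot: [-0.014, 1.0, -0.001, -0.003]
ft_force: [0.5, 0.4, 0.1]
grip_width: 0.0599
```

>>> arm_command([
  [0,0,-3],
  [0,0,-6],
  [0,0,-9],
  [0,0,-11],
  [0,0,-13],
], turn=[0,0,0,0,0], hand=[0.5,0.5,0.5,0.5,0.5])

```text
clock: 35.02
eef_pos: [0.5576, 0.1928, 0.2221]
tool_rot: [-0.014, 1.0, 0.001, 0.002]
ft_force: [0.0, -0.0, -0.2]
grip_width: 0.0428
```

>>> arm_command([
  [3,-3,0],
  [6,-6,0],
  [8,-9,0],
  [8,-12,0],
  [8,-15,0],
], turn=[0,0,0,0,0], hand=[0.5,0.5,0.5,0.5,0.5])

```text
clock: 35.43
eef_pos: [0.4799, 0.0396, 0.2204]
tool_rot: [-0.014, 1.0, 0.0, 0.001]
ft_force: [-0.1, -0.6, -0.2]
grip_width: 0.0429
```

```bash
python3 -c "
from h import *
plan(.402,.2655,.2,-178.5)
coup();tray()
cv2.imwrite('pics/t4.png',cv2.resize(np.load('/tmp/top.npz')['im'][130:310,70:450,::-1],None,fx=2.1,fy=2.1))
print(spot_point('top','terminal_block')[:1],spot_point('top','housing')[:1])"
```

```text
pos [0.4799 0.0396 0.2204] phi -178.37 q6 0.054 grip 0.0429 t 35.43 F [-0.1 -0.6 -0.2]
shift cm [ 7.15 22.81  2.03] turn 0.002
in tray 649 [0.6033689  0.22612964 0.07407238] ((589.7142333984375, 226.53646850585938), (153.90235900878906, 68.22079467773438), 26.751882553100586) 0.08622281
peg -0.134 91 [ 0.5367 -0.1348  0.1301]
peg -0.2215 90 [ 0.5381 -0.2228  0.1301]
peg -0.309 90 [ 0.541  -0.31    0.1306]
[183. 179.] 0.59 [0.613 0.229 0.115] [0.628 0.241 0.06 ]
[209. 199.] 0.56 [0.549 0.176 0.115] [0.561 0.186 0.06 ]
tray y [0.17553225 0.28270047]
[] [{'location': [280.7, 433.1], 'conf': 0.82}]
```

View pics/t4.png

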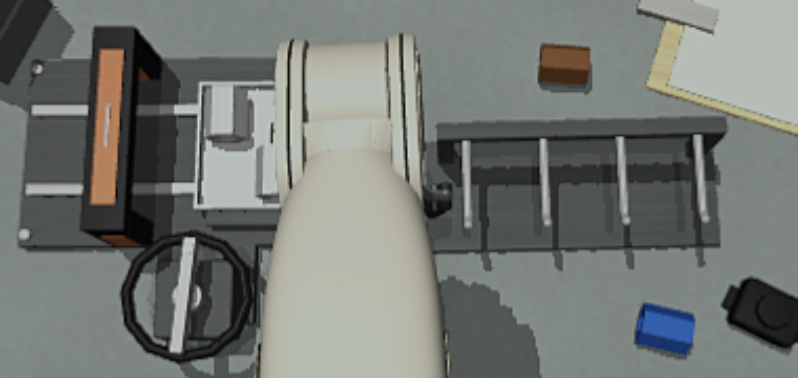

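```bash
python3 -c "
from h import *
path((.4015,.265,.21,-3))"
```

```text
[[0.3, 0.9, 0.0], [0.6, 1.7, 0.1], [0.9, 2.6, 0.1], [1.1, 3.5, 0.1], [1.4, 4.4, 0.2]] [-0.12, -0.24, -0.35, -0.47, -0.59]
[[-0.2, 0.9, 0.0], [-0.5, 1.8, 0.1], [-0.7, 2.6, 0.1], [-1.0, 3.5, 0.1], [-1.2, 4.4, 0.2]] [-0.12, -0.24, -0.35, -0.47, -0.59]
[[-0.7, 0.6, 0.0], [-1.4, 1.2, 0.1], [-2.1, 1.8, 0.1], [-2.8, 2.4, 0.1], [-3.5, 3.0, 0.2]] [-0.12, -0.24, -0.35, -0.47, -0.59]
[[-0.9, 0.1, 0.0], [-1.8, 0.2, 0.1], [-2.7, 0.3, 0.1], [-3.6, 0.4, 0.1], [-4.5, 0.5, 0.2]] [-0.12, -0.24, -0.35, -0.47, -0.59]
[[-0.8, -0.4, 0.0], [-1.6, -0.8, 0.1], [-2.5, -1.2, 0.1], [-3.3, -1.7, 0.1], [-4.1, -2.1, 0.2]] [-0.12, -0.24, -0.35, -0.47, -0.59]
[[-0.4, -0.8, 0.0]] [-0.12]
```

>>> arm_command([
  [0.3,0.9,0],
  [0.6,1.7,0],
  [0.9,2.6,0],
  [1.1,3.5,0],
  [1.4,4.4,0],
], turn=[-0.12,-0.24,-0.35,-0.47,-0.59], hand=[0.5,0.5,0.5,0.5,0.5])

```text
clock: 36.1
eef_pos: [0.466, 0.0859, 0.219]
tool_rot: [-0.308, 0.952, 0.0, 0.0]
ft_force: [1.0, -0.0, 0.2]
grip_width: 0.0428
```

>>> arm_command([
  [-0.2,0.9,0],
  [-0.5,1.8,0],
  [-0.7,2.6,0],
  [-1,3.5,0],
  [-1.2,4.4,0],
], turn=[-0.12,-0.24,-0.35,-0.47,-0.59], hand=[0.5,0.5,0.5,0.5,0.5])

```text
clock: 36.52
eef_pos: [0.4502, 0.1288, 0.219]
tool_rot: [-0.571, 0.821, 0.0, 0.0]
ft_force: [0.1, 0.8, 0.4]
grip_width: 0.043
```

>>> arm_command([
  [-0.7,0.6,0],
  [-1.4,1.2,0],
  [-2.1,1.8,0],
  [-2.8,2.4,0],
  [-3.5,3,0],
], turn=[-0.12,-0.24,-0.35,-0.47,-0.59], hand=[0.5,0.5,0.5,0.5,0.5])

```text
clock: 36.93
eef_pos: [0.4343, 0.1722, 0.219]
tool_rot: [0.785, -0.619, -0.0, -0.0]
ft_force: [0.8, -0.3, 0.5]
grip_width: 0.0428
```

>>> arm_command([
  [-0.9,0.1,0],
  [-1.8,0.2,0],
  [-2.7,0.3,0],
  [-3.6,0.4,0],
  [-4.5,0.5,0],
], turn=[-0.12,-0.24,-0.35,-0.47,-0.59], hand=[0.5,0.5,0.5,0.5,0.5])

```text
clock: 37.35
eef_pos: [0.4192, 0.2149, 0.219]
tool_rot: [0.931, -0.364, -0.0, -0.0]
ft_force: [-0.8, 0.3, -0.2]
grip_width: 0.0432
```

>>> arm_command([
  [-0.8,-0.4,0],
  [-1.6,-0.8,0],
  [-2.5,-1.2,0],
  [-3.3,-1.7,0],
  [-4.1,-2.1,0],
], turn=[-0.12,-0.24,-0.35,-0.47,-0.59], hand=[0.5,0.5,0.5,0.5,0.5])

```text
clock: 37.77
eef_pos: [0.4036, 0.2583, 0.219]
tool_rot: [0.997, -0.078, -0.0, -0.0]
ft_force: [-0.5, -0.3, 0.0]
grip_width: 0.0428
```

>>> arm_command([
  [-0.4,-0.8,0],
  [-0.4,-0.8,0],
  [-0.4,-0.8,0],
], turn=[-0.12,-0.12,-0.12], hand=[0.5,0.5,0.5])

```text
clock: 38.02
eef_pos: [0.4011, 0.2661, 0.2188]
tool_rot: [1.0, -0.022, -0.0, 0.0]
ft_force: [0.1, -1.1, 0.5]
grip_width: 0.0423
```

```bash
python3 -c "
from h import *
plan(.402,.2655,.122,-3);bar();tray();snap('scene')
W,_=cloud('top'); w=W[150:245,140:262].reshape(-1,3)
b=w[(w[:,2]>.06)&(w[:,2]<.095)&(w[:,0]>.515)&(w[:,0]<.675)&(w[:,1]>.1)&(w[:,1]<.285)]
t=np.c_[b[:,0]-.594,b[:,1]-.1917]; print(t.min(0),t.max(0))
for q in ((t[:,0]>0)&(t[:,1]>0),(t[:,0]>0)&(t[:,1]<0),t[:,0]<-.01): print(q.sum(),b[q,2].max() if q.any() else '',np.percentile(t[q],[2,50,98],axis=0) if q.any() else '')
a=np.load('/tmp/scene.npz')['im'][190:320,290:490,::-1]; c=np.load('/tmp/top.npz')['im'][130:260,70:270,::-1]
cv2.imwrite('pics/t5.png',cv2.resize(np.hstack([a,c]),None,fx=2,fy=2,interpolation=cv2.INTER_CUBIC))
print(spot_point('scene','terminal_block')[:1])"
```

```text
pos [0.4011 0.2661 0.2188] phi -2.55 q6 -2.511 grip 0.0423 t 38.02 F [ 0.1 -1.1  0.5]
shift cm [0.09 0.06 9.68] turn 0.008
3020 ((402.25921630859375, 264.6295166015625), (13.906610488891602, 127.31900787353516), 86.96488952636719)
tray y [0.06812639 0.28180228]
[-0.06917764 -0.07750887] [0.06587443 0.07770932]
443 0.08598312862306513 [[0.00260623 0.02981502]
 [0.03159624 0.04899211]
 [0.06127036 0.07456784]]
446 0.08544797754654128 [[ 0.00561078 -0.07548613]
 [ 0.03480533 -0.05409655]
 [ 0.06466803 -0.03006089]]
428 0.08487905876309228 [[-0.06752874 -0.03481528]
 [-0.0398929  -0.01446141]
 [-0.01145377  0.00968938]]
[{'location': [185.7, 177.0], 'conf': 0.75}]
```

View pics/t5.png

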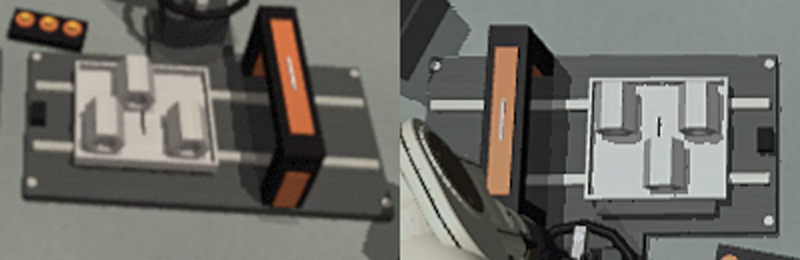

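All three couplers lie on the tray floor, within limits. Next I grip the bar and crank in.

>>> arm_command([
  [0,0,3],
  [0,0,6],
  [0,0,8.5],
  [0,0,9.6],
  [0,0,9.6],
], turn=[0,0,0,0,0], hand=[0.5,0.5,0.5,0.5,0.5])

```text
clock: 38.63
eef_pos: [0.3996, 0.2631, 0.1198]
tool_rot: [1.0, -0.023, -0.003, 0.002]
ft_force: [-1.1, -0.3, 0.0]
grip_width: 0.0425
```

>>> arm_command([
  [0,0,0],
  [0,0,0],
  [0,0,0],
  [0,0,0],
], turn=[0,0,0,0], hand=[1,1,1,1])

```text
clock: 38.97
eef_pos: [0.4027, 0.2656, 0.1244]
tool_rot: [1.0, -0.022, 0.001, -0.001]
ft_force: [-0.2, 0.2, 2.4]
grip_width: 0.0121
```

>>> arm_command([
  [0,0,0],
  [0,0,0],
  [0,0,0],
  [0,0,0],
  [0,0,0],
], turn=[0.06,0.18,0.3,0.42,0.54], hand=[1,1,1,1,1])

```text
clock: 39.38
eef_pos: [0.4026, 0.2652, 0.1244]
tool_rot: [0.957, -0.291, 0.001, -0.001]
ft_force: [-1.0, -1.1, 3.6]
grip_width: 0.0125
```

```bash
python3 -c "
from h import *
plan(.402,.2655,.122,-3);tray()"
```

```text
pos [0.4026 0.2652 0.1244] phi -33.81 q6 -1.968 grip 0.0125 t 39.38 F [-1.  -1.1  3.6]
shift cm [-0.06  0.01  0.24] turn -0.538
tray y [0.06906911 0.2957929 ]
```

>>> arm_command([
  [0,0,0],
  [0,0,0],
  [0,0,0],
  [0,0,0],
  [0,0,0],
], turn=[0.12,0.24,0.36,0.48,0.6], hand=[1,1,1,1,1])

```text
clock: 39.85
eef_pos: [0.4023, 0.265, 0.1243]
tool_rot: [0.829, -0.559, 0.001, -0.001]
ft_force: [-0.6, -1.2, 5.9]
grip_width: 0.0125
```

>>> arm_command([
  [0,0,0],
  [0,0,0],
  [0,0,0],
  [0,0,0],
  [0,0,0],
], turn=[0.12,0.24,0.36,0.48,0.6], hand=[1,1,1,1,1])

```text
clock: 40.27
eef_pos: [0.4019, 0.265, 0.1243]
tool_rot: [-0.627, 0.779, -0.0, 0.001]
ft_force: [-2.6, -1.3, 7.5]
grip_width: 0.0124
```

>>> arm_command([
  [0,0,0],
  [0,0,0],
  [0,0,0],
  [0,0,0],
  [0,0,0],
], turn=[0.12,0.24,0.36,0.48,0.6], hand=[1,1,1,1,1])

```text
clock: 40.68
eef_pos: [0.4016, 0.2652, 0.1243]
tool_rot: [-0.368, 0.93, 0.0, 0.001]
ft_force: [-2.6, -0.6, 8.0]
grip_width: 0.0121
```

>>> arm_command([
  [0,0,0],
  [0,0,0],
  [0,0,0],
  [0,0,0],
  [0,0,0],
], turn=[0.12,0.24,0.36,0.48,0.6], hand=[1,1,1,1,1])

```text
clock: 41.1
eef_pos: [0.4015, 0.2655, 0.1244]
tool_rot: [-0.077, 0.997, 0.001, 0.0]
ft_force: [-2.1, -0.5, 7.2]
grip_width: 0.0126
```

>>> arm_command([
  [0,0,0],
  [0,0,0],
  [0,0,0],
  [0,0,0],
  [0,0,0],
], turn=[0.12,0.24,0.36,0.48,0.6], hand=[1,1,1,1,1])

```text
clock: 41.52
eef_pos: [0.4015, 0.2659, 0.1243]
tool_rot: [0.221, 0.975, 0.001, -0.0]
ft_force: [-2.0, 0.3, 5.6]
grip_width: 0.0125
```

>>> arm_command([
  [0,0,0],
  [0,0,0],
  [0,0,0],
  [0,0,0],
  [0,0,0],
], turn=[0.12,0.24,0.36,0.48,0.6], hand=[1,1,1,1,1])

```text
clock: 41.93
eef_pos: [0.4018, 0.2661, 0.1243]
tool_rot: [0.499, 0.867, 0.002, -0.0]
ft_force: [-3.9, 1.3, 5.3]
grip_width: 0.0125
```

>>> arm_command([
  [0,0,0],
  [0,0,0],
  [0,0,0],
  [0,0,0],
  [0,0,0],
], turn=[0.12,0.24,0.36,0.48,0.6], hand=[1,1,1,1,1])

```text
clock: 42.35
eef_pos: [0.4021, 0.2662, 0.1244]
tool_rot: [0.733, 0.68, 0.002, -0.001]
ft_force: [-1.0, 1.0, 3.8]
grip_width: 0.0126
```

>>> arm_command([
  [0,0,0],
  [0,0,0],
  [0,0,0],
  [0,0,0],
  [0,0,0],
], turn=[0.12,0.24,0.36,0.46,0.56], hand=[1,1,1,1,1])

```text
clock: 42.77
eef_pos: [0.4024, 0.2661, 0.1244]
tool_rot: [0.892, 0.452, 0.002, -0.001]
ft_force: [-0.9, 1.1, 4.1]
grip_width: 0.0126
```

```bash
python3 -c "
from h import *
plan(.402,.2655,.122,-3);tray()"
```

```text
pos [0.4024 0.2661 0.1244] phi 53.7 q6 2.788 grip 0.0126 t 42.77 F [-0.9  1.1  4.1]
shift cm [-0.08  0.    0.23] turn 0.99
tray y [0.04978448 0.34880438]
```

>>> arm_command([
  [0,0,0],
  [0,0,0],
  [0,0,-1],
  [0,0,-3],
  [0,0,-3.5],
], turn=[0,0,0,0,0], hand=[0.5,0.5,0.5,0.5,0.5])

```text
clock: 43.23
eef_pos: [0.4026, 0.2653, 0.1597]
tool_rot: [0.891, 0.453, 0.001, 0.0]
ft_force: [0.9, 0.5, -0.6]
grip_width: 0.0428
```

>>> arm_command([
  [0,0,0],
  [0,0,0],
  [0,0,0],
  [0,0,0],
  [0,0,0],
], turn=[-0.12,-0.24,-0.36,-0.48,-0.6], hand=[0.5,0.5,0.5,0.5,0.5])

```text
clock: 43.65
eef_pos: [0.4016, 0.2646, 0.1573]
tool_rot: [0.716, 0.698, -0.0, 0.0]
ft_force: [-0.3, -0.4, -0.4]
grip_width: 0.0425
```

>>> arm_command([
  [0,0,0],
  [0,0,0],
  [0,0,0],
  [0,0,0],
  [0,0,0],
], turn=[-0.12,-0.24,-0.36,-0.48,-0.6], hand=[0.5,0.5,0.5,0.5,0.5])

```text
clock: 44.07
eef_pos: [0.4016, 0.2646, 0.1573]
tool_rot: [0.477, 0.879, -0.0, 0.0]
ft_force: [0.2, 0.5, 0.3]
grip_width: 0.0427
```

>>> arm_command([
  [0,0,0],
  [0,0,0],
  [0,0,0],
  [0,0,0],
  [0,0,0],
], turn=[-0.12,-0.24,-0.36,-0.48,-0.6], hand=[0.5,0.5,0.5,0.5,0.5])

```text
clock: 44.48
eef_pos: [0.4016, 0.2646, 0.1573]
tool_rot: [0.196, 0.981, -0.0, -0.0]
ft_force: [0.1, -0.2, 0.1]
grip_width: 0.0426
```

>>> arm_command([
  [0,0,0],
  [0,0,0],
  [0,0,0],
  [0,0,0],
  [0,0,0],
], turn=[-0.12,-0.24,-0.36,-0.48,-0.6], hand=[0.5,0.5,0.5,0.5,0.5])

```text
clock: 44.9
eef_pos: [0.4016, 0.2646, 0.1573]
tool_rot: [-0.102, 0.995, -0.0, -0.0]
ft_force: [-0.6, 0.6, -0.6]
grip_width: 0.0427
```

>>> arm_command([
  [0,0,0],
  [0,0,0],
  [0,0,0],
  [0,0,0],
  [0,0,0],
], turn=[-0.12,-0.24,-0.36,-0.48,-0.6], hand=[0.5,0.5,0.5,0.5,0.5])

```text
clock: 45.32
eef_pos: [0.4016, 0.2646, 0.1573]
tool_rot: [-0.392, 0.92, -0.0, -0.0]
ft_force: [-0.4, -0.7, 0.4]
grip_width: 0.0431
```

>>> arm_command([
  [0,0,0],
  [0,0,0],
  [0,0,0],
], turn=[-0.07,-0.14,-0.14], hand=[0.5,0.5,0.5])

```text
clock: 45.57
eef_pos: [0.4016, 0.2647, 0.1573]
tool_rot: [-0.453, 0.892, -0.0, -0.0]
ft_force: [-0.2, 0.0, -0.5]
grip_width: 0.0428
```

```bash
python3 -c "
from h import *
plan(.402,.2655,.122,233.7);bar();tray()"
```

```text
pos [0.4016 0.2647 0.1573] phi -126.15 q6 -0.357 grip 0.0428 t 45.57 F [-0.2  0.  -0.5]
shift cm [-0.1   0.01  3.53] turn 0.003
5008 ((401.84271240234375, 265.718017578125), (128.19078063964844, 14.055253982543945), 53.332027435302734)
tray y [0.08262311 0.34807411]
```

Down and grip, then 1.42 rad more.

>>> arm_command([
  [0,0,1.5],
  [0,0,3],
  [0,0,3.5],
  [0,0,3.5],
], turn=[0,0,0,0], hand=[0.5,0.5,0.5,0.5])

```text
clock: 46.0
eef_pos: [0.4005, 0.2641, 0.1213]
tool_rot: [-0.451, 0.892, -0.0, -0.002]
ft_force: [-0.4, -0.1, -0.7]
grip_width: 0.0429
```

>>> arm_command([
  [0,0,0],
  [0,0,0],
  [0,0,0],
  [0,0,0],
], turn=[0,0,0,0], hand=[1,1,1,1])

```text
clock: 46.33
eef_pos: [0.402, 0.2654, 0.1238]
tool_rot: [-0.452, 0.892, 0.0, 0.001]
ft_force: [-2.6, 0.5, 2.9]
grip_width: 0.0124
```

>>> arm_command([
  [0,0,0],
  [0,0,0],
  [0,0,0],
  [0,0,0],
  [0,0,0],
], turn=[0.06,0.18,0.3,0.42,0.54], hand=[1,1,1,1,1])

```text
clock: 46.75
eef_pos: [0.4019, 0.2655, 0.1238]
tool_rot: [-0.195, 0.981, 0.001, 0.001]
ft_force: [-2.2, 0.9, 2.5]
grip_width: 0.0127
```

>>> arm_command([
  [0,0,0],
  [0,0,0],
  [0,0,0],
  [0,0,0],
  [0,0,0],
], turn=[0.12,0.24,0.36,0.48,0.58], hand=[1,1,1,1,1])

```text
clock: 47.17
eef_pos: [0.4019, 0.2656, 0.1238]
tool_rot: [0.094, 0.996, 0.001, 0.0]
ft_force: [-1.8, 0.3, 3.6]
grip_width: 0.0127
```

>>> arm_command([
  [0,0,0],
  [0,0,0],
  [0,0,0],
  [0,0,0],
  [0,0,0],
], turn=[0.1,0.18,0.26,0.3,0.3], hand=[1,1,1,1,1])

```text
clock: 47.58
eef_pos: [0.4019, 0.2657, 0.1238]
tool_rot: [0.239, 0.971, 0.001, 0.0]
ft_force: [-2.3, 1.5, 4.9]
grip_width: 0.0124
```

```bash
python3 -c "
from h import *
plan(.402,.2655,.122,151.9);tray()"
```

```text
pos [0.4019 0.2657 0.1238] phi 152.32 q6 1.067 grip 0.0124 t 47.58 F [-2.3  1.5  4.9]
shift cm [-0.02 -0.01  0.18] turn 0.007
tray y [0.14100949 0.44942721]
```

>>> arm_command([
  [0,0,0],
  [0,0,0],
  [0,0,-1],
  [0,0,-3],
  [0,0,-6],
], turn=[0,0,0,0,0], hand=[0.5,0.5,0.5,0.5,0.5])

```text
clock: 48.05
eef_pos: [0.4, 0.2633, 0.1807]
tool_rot: [0.239, 0.971, -0.003, -0.002]
ft_force: [-0.0, -0.2, 0.7]
grip_width: 0.0422
```

>>> arm_command([
  [0,0,-2],
  [0,0,-5],
  [0,-3,-5],
  [0,-6.5,-5],
  [0,-10,-5],
], turn=[0,0,0,0,0], hand=[0.5,0.5,0.5,0.5,0.5])

```text
clock: 48.47
eef_pos: [0.3551, 0.1755, 0.2329]
tool_rot: [0.238, 0.971, -0.0, 0.001]
ft_force: [0.2, -1.1, 0.1]
grip_width: 0.0427
```

>>> arm_command([
  [0,-3.5,0],
  [0,-7,0],
  [0,-10.5,0],
  [0,-14,0],
  [0,-16,0],
], turn=[0,0,0,0,0], hand=[0.5,0.5,0.5,0.5,0.5])

```text
clock: 48.88
eef_pos: [0.2786, 0.0324, 0.2324]
tool_rot: [0.239, 0.971, -0.001, -0.0]
ft_force: [-0.1, -0.4, 0.8]
grip_width: 0.0427
```

>>> arm_command([
  [0,0,0],
  [0,0,0],
  [0,0,0],
  [0,0,0],
], turn=[0,0,0,0], hand=[0.5,0.5,0.5,0.5])

```text
clock: 49.22
eef_pos: [0.2815, 0.035, 0.2329]
tool_rot: [0.239, 0.971, 0.0, 0.0]
ft_force: [-0.5, 0.4, 0.7]
grip_width: 0.0428
```

```bash
python3 -c "
from h import *
plan(.402,.2655,.122,151.9);tray();snap('scene')
W,_=cloud('top')
w=W[150:240,60:200].reshape(-1,3); w=w[(w[:,0]>.52)&(w[:,0]<.66)]
b=w[(w[:,2]>.041)&(w[:,2]<.054)]; print('rim y',b[:,1].min(),b[:,1].max(), 'mid',(b[:,1].min()+b[:,1].max())/2)
c=W[130:260,90:150].reshape(-1,3); c=c[(c[:,2]>.13)&(c[:,2]<.15)].astype(np.float32); print('coil',cv2.minAreaRect(c[:,:2]*1000))
v=W[230:310,115:205].reshape(-1,3); v=v[(v[:,2]>.119)&(v[:,2]<.131)&(np.hypot(v[:,0]-.402,v[:,1]-.2655)<.066)].astype(np.float32); print('bar',cv2.minAreaRect(v[:,:2]*1000))
k=w[(w[:,2]>.065)&(w[:,2]<.1)]; print('couplers vis',k.min(0),k.max(0))
a=np.load('/tmp/scene.npz')['im'][160:310,280:490,::-1]; c=np.load('/tmp/top.npz')['im'][130:280,60:270,::-1]
cv2.imwrite('pics/t6.png',cv2.resize(np.hstack([a,c]),None,fx=1.9,fy=1.9,interpolation=cv2.INTER_CUBIC))"
```

```text
pos [0.2815 0.035  0.2329] phi 152.4 q6 0.606 grip 0.0428 t 49.22 F [-0.5  0.4  0.7]
shift cm [ 0.   26.   11.09] turn 0.009
tray y [0.06081457 0.44980519]
rim y 0.26845700265115413 0.4505612354959101 mid 0.3595091190735321
coil ((588.8302001953125, 358.7085266113281), (240.0836639404297, 51.126895904541016), 1.7587578296661377)
bar ((401.5464172363281, 263.8818664550781), (15.735827445983887, 126.75806427001953), 61.579471588134766)
couplers vis [0.52172821 0.28226306 0.06504141] [0.65480644 0.43261979 0.08592411]
```

View pics/t6.png

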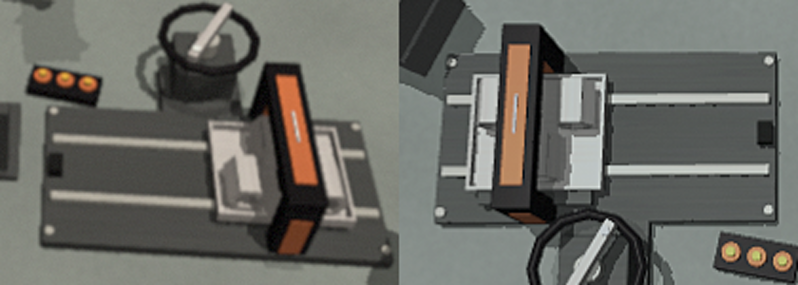

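The tray's middle is at y = 0.3595 m against the coil's 0.3587 m, and the bar angle gives a wheel reading of about 6.80 rad. The couplers that show are in the tray and the arm is clear of everything.

```bash
python3 -c "
from h import *
print(job_done())"
```

```text
the job is handed in; nothing more can be done
None
```

The job is handed in; no verdict was reported. I cranked the tray out to about 0.08 rad (within about 3 mm of the stop). All three couplers that were there went from their pegs to the tray floor, and the loaded tray was cranked back in. The clock stood at about 49 s.

**Last checks**
- **Tray position:** the tray's middle is at y = 0.3595 m against the coil's 0.3587 m, about 1 mm apart with 6 mm allowed. The bar angle agrees, giving a wheel reading of about 6.80 rad.
- **Couplers:** before cranking in, all three lay in the tray within its limits. In the final pictures two are visible, still inside. The third is hidden under the hoop, so I did not see it directly at the end.
- **Arm:** released and clear of everything.
- **Bystanders:** nothing hit the terminal block or the housing, but I measured neither closely at the end. The terminal block still looks in place in the last picture. The housing was last located before the final cranking, within about 2 pixels of its starting spot. The terminal-block detector missed once and once gave a wrong spot, so I went by the pictures.

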